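Fill the walnut sample box and prove it with the sweep bar

TASK

Take the blue ceramic block and the brass block from the leaning cradles of the steel rack and stand each in the one free pocket of the walnut box where its top comes just under the rim (the tall blue block on the blue pad, the short brass block on the yellow pad). Also draw the lock pin up out of the bar's bore and park it, hanging by its head, in the open notch beside it, all before the bar is moved. Then, without forcing it, slide the aluminium sweep bar by its orange grip right across the box to its other stop, let go, and leave the other blocks and the things on the desk where they are.

Things in the scene. Friction and masses are not known exactly. Their poses are not given: they have to be found in the camera images.
- box: fixed walnut box, outer 126 (x) x 250 (y) mm, inner 110 x 234, rim 80 mm above the table; origin under its centre, z up. Four pads (see the seats) stand in a row at its y = -74, -36, 2, 40 mm, which is where varies; about 28 mm free for a finger at each x end of a pad. A flap hangs open outside the +x wall; a bracket and fork stick out 50 mm from the -x wall, tops 66 mm up
- pad_deep_seat (a point): centre of the blue pad's seat, 15 mm above the table (65 below the rim), for the 62 mm blue block. Each pad is a shallow tray for a footprint 40 mm (its x) x 24 mm (its y) with about 4.5 mm play all round, in a lip 6 mm high, 4 mm at its x ends; axes parallel to the box's
- pad_shallow_seat (a point): centre of the seat of the yellow pad, 33 mm above the table (47 mm below the rim): for the 44 mm brass block; otherwise as the blue pad
- pad_c_seat (a point): centre of the seat of a black pad, 25 mm above the table, with the white marble block on it
- pad_d_seat (a point): centre of the seat of the other black pad, 25 mm above the table, with the grey concrete block on it
- tall_c (a point): centre of the blue glazed ceramic block, 24 (own x) x 40 (own y) x 62 (own z) mm, about 0.15 kg; gripped far above its centre it may swing in the fingers. Starts in a rack cradle, its z leaning 32 degrees from vertical towards the rack's -x (the robot's side), its y along the rack's y. On the blue pad its 40 mm side lies along the box's x (either way round)
- short_c (a point): centre of the brass-clad block, 24 (own x) x 40 (own y) x 44 (own z) mm, about 0.14 kg; stands leaning in the rack like the blue one. Seated on the yellow pad its 40 mm side lies along the box's x (either way round)
- marble_c (a point): centre of the white marble block, 24 x 40 x 52 mm, loose, already seated in the box: leave it there
- grey_c (a point): centre of the grey concrete block, 24 x 40 x 52 mm, loose, already seated in the box: leave it there
- rack: fixed steel rack 150 (x) x 240 (y) mm, front to its -x. Cradles at x 0, y -75, 0, 75 mm, each with a block leaning 32 degrees to -x, its underside's centre 30 mm above the table, a 3 mm kerb round its foot, its y sides free for fingers. A deck over x 2 to 84, y -100 to 100 mm, 130 mm up, with screwdrivers up to 210 mm high, blocks a vertical tool
- brick_c (a point): centre of the terracotta block 24 x 40 x 52 mm, loose, in the third cradle of the rack: leave it there
- pin_head (a point): centre of the loose steel lock pin's round head, 22 mm diameter x 36 mm high with a red band; below it a shank 8 mm diameter x 34 mm long; z up along the pin; 0.11 kg. Starts upright in the bore, its head resting on the bar's ear (76 mm above the table), its shank through the ear and the bracket below it
- notch (a point): parking place: a slot 12 mm wide in a 10 mm thick fork, this point on the fork's top face (66 mm above the table). Open at top, bottom and towards the box's -x; closed end 13 mm to the box's +x of this point, open end 25 mm to -x. The shank hangs in it, the head rests on the fork. 43 mm from the bore along the box's +y
- bar (a joint): travel of the sweep bar along the box's -y, m: 0 at its start stop (bar at box y = 105 mm), 0.21 at the other stop. About 1.5 N friction, stays where left. Its beam, 12 mm thick (y), spans the box, underside 81 and top 91 mm above the table: it clears blocks below the rim and is stopped by any that protrude
- bar_grip (a point): centre line of the bar's orange upright grip, 107 mm above the table; the grip is 14 mm wide (box x), 24 mm long (box y) and rises from 91 to 119 mm above the table
- cup: green ceramic cup, bystander
- dome: clear acrylic dome, bystander
- tweezers: chrome tweezers lying on the desk, bystander
- eraser: white eraser, bystander
- weight: small brass paperweight, bystander
Not all that is in view belongs to the job. Leave any red or turquoise look-alike of the part that bears short_c alone.

How it is judged:
By the outcome, as a careful person would: the job done as asked, in the order asked, and still so for the second after the job is handed in, with the robot touching nothing.
It also fails if it takes over 72 s, if anything falls off the work surface, if the arm or the gripper's body presses on something with over 40 N, if the wrist force passes 120 N, or if a joint passes its speed limit or range.

ROBOT

A 7-joint arm with a two-finger parallel gripper is mounted at the origin on the work surface. World frame = base frame: x ahead of the robot, y to its left, z up, the work surface at z = 0. Lengths are in m, angles in rad, forces in N, time in s.
With the tool pointing down it reaches from about 0.425 to 0.875 m from the base axis. Payload 4.7 kg.
Tool frame: the origin (TCP) lies between the finger pads; the fingertips stand 14 mm ahead of it and the grasp point (between the pads) lies 5 mm behind it; z points along the fingers, y is the line along which they close (so a half turn about z gives the same grasp; the last joint's range is limited). The gripper opens to 87 mm and grips with 3 to 60 N. Pads are 19 mm wide; open, the fingers measure 117 mm over their backs; the gripper's body (75 mm by 190 mm) begins 51 mm behind the grasp point.
Start: joints at [1.115, 0.321, -0.07, 1.45, 0.023, 1.371, -0.057], TCP at [0.294, -0.58, 0.237] pointing down, gripper open.
Joint ranges: [-2.86, 2.86], [-0.3, 2.09], [-1.38, 1.24], [0.06, 2.45], [-1.56, 4.7], [0.09, 2.05], [-2.69, 2.69]. Speed limits (rad/s): [2.57, 2.57, 3.14, 3.14, 3.14, 3.14, 3.14].

INTERFACE

Orientations are given as [roll, pitch, yaw] about the fixed x, y, z axes, in that order (R = Rz(yaw) Ry(pitch) Rx(roll)).
In Python, from station import sense, read_camera, calibration, hand_in gives the robot as it stands.
- The arm moves only by the shell command python3 -m handwheel 'ROWS' [FORCE]. ROWS is JSON, one flat list of numbers, 5 for each row, row after row: the finger opening in m, from 0 to 0.087, then the shift along the world's x, y, z in m, then the turn about the world's z in rad. In form: [gripper, x, y, z, yaw, gripper, x, y, z, yaw, ...]. A call has 1 to 10 rows; each row is the pose to reach, as a shift and turn from the pose commanded when the call began; what a row does not reach only later rows make up. A row lasts 1/8 s, in which the tool goes at most 62.5 mm and 10.7 degrees, less where a joint would pass 70% of its speed; a pose out of reach is approached as far as the arm can. A call with a gripper value outside its range is refused whole. The fingers move at their own pace and stop on an object; FORCE is the grip in N (left out, the last holds). Time passes only in rows, so rows that repeat a pose let the fingers close. It gives the time, the measured TCP pose, the force, the opening and the grip force at its end, in the units of the state.
- sense(): the state, without advancing time (a new reading comes with each control period).
- read_camera(name): name is "scene" or "top"; returns the picture (400x640x3 uint8, red, green, blue); there is no depth.
- calibration(name): a dict with "vertical_fov" (degrees; the focal length in pixels is half the picture's height over the tangent of half this angle, whatever the lens; pixels are square), "cx", "cy" (the principal point, pixels), "D" ([k1, k2, p1, p2, k3] as OpenCV has them; the pictures are not rectified), "position" and "orientation" of the camera in the world. Camera axes: x right, y up, looking along -z (the intrinsics and any distortion apply to the point x, -y, -z); pixel columns grow to the right and rows downward; lengths in m; the calibration is good to about 2 mm. A picture is of the moment at which its call begins. calibration takes no time and is no camera call.
- hand_in(): hands the job in; it is judged then, once.
The state is a dict: "time_s": time; "joints": joint angles; "joint_velocities": joint speeds; "effort": joint torques, N m; "tool_pos": TCP position; "ee_rot": TCP orientation; "force": force on the tool from outside, world axes, zero at the start; "moment": the same for the moment, N m; "opening": opening from 0.0 (shut) to 1.0 (fully open); "grip_force": force on a finger pad.
Only numpy, scipy, OpenCV 4.12 (cv2) and the standard library are available. Lean on these libraries where they do the work, as an engineer would, in place of code of your own. Each camera call takes 0.05 s, during which the arm holds its last target. There are 200 camera calls.

## Working session

There is one attempt and no reset: what is moved stays moved. The work goes in short steps, Python scripts to look and compute and a shell command to move; the robot and the scene stay as the last step left them, time stands still between calls to the robot, and variables do not carry over. Pictures are saved under pics/ and viewed, at most 10 in all, crops included, and the job is handed in when it is done.

```bash
ls; mkdir -p pics
python3 - <<'E'
from station import *
import cv2
for n in("scene","top"):
    im=read_camera(n); cv2.imwrite(f"pics/{n}0.png",im[:,:,::-1]); print(n,calibration(n))
s=sense();print(s)
E
```

```text
pics
scene {'vertical_fov': 52.907834030238966, 'cx': 319.0984400228689, 'cy': 200.85201358077356, 'D': array([-0.02735625,  0.        ,  0.        ,  0.        ,  0.        ]), 'position': array([ 1.17967012, -0.45619231,  0.7893947 ]), 'orientation': array([ 0.8036422 , -0.00194341,  0.96382577])}
top {'vertical_fov': 50.61009171725916, 'cx': 314.21838270230353, 'cy': 198.23294227669328, 'D': array([-0.02703162,  0.        ,  0.        ,  0.        ,  0.        ]), 'position': array([ 0.48552466, -0.01329875,  1.25952841]), 'orientation': array([ 0.06794099,  0.00527691, -1.56430353])}
{'time_s': 0.1, 'joints': array([ 1.11511066,  0.32175013, -0.07006048,  1.45156574,  0.022591  ,
        1.37079345, -0.05691665]), 'joint_velocities': array([ 0.00022599, -0.00125041, -0.00044265, -0.00220876, -0.00070905,
        0.00132916, -0.00064427]), 'effort': array([ 6.11327887e-04, -4.92571592e+01, -4.05252026e-01, -3.13398278e+01,
       -6.40340941e-02,  3.94980947e-02,  8.22200718e-05]), 'tool_pos': array([ 0.29398372, -0.57918516,  0.23556346]), 'ee_rot': array([-3.13986472e+00,  9.25079692e-05,  4.69772436e-01]), 'force': array([ 0.11297681, -0.25747042, -0.36989489]), 'moment': array([-0.00642954,  0.0044781 ,  0.02095838]), 'grip_force': 0.0, 'opening': 0.997939364277352}
```

View pics/scene0.png

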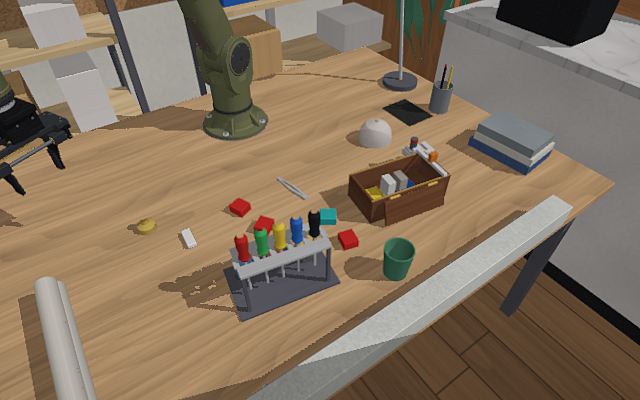

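View pics/top0.png

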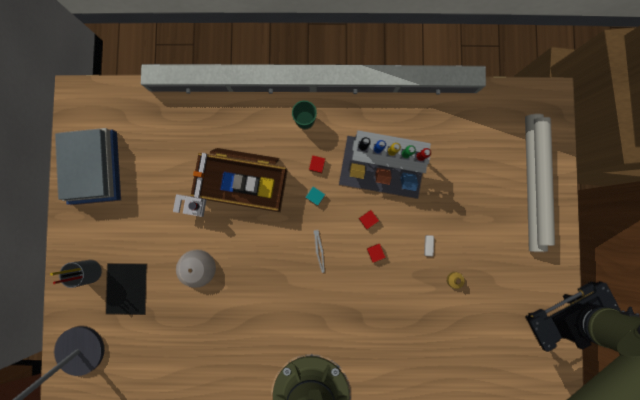

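Run:
```python
import cv2,numpy as np
t=cv2.imread("pics/top0.png");s=cv2.imread("pics/scene0.png")
a=cv2.resize(t[120:225,165:305],None,fx=5.7,fy=5.7,interpolation=cv2.INTER_CUBIC)[:598]
b=cv2.resize(t[120:205,330:440],None,fx=7,fy=7,interpolation=cv2.INTER_CUBIC)[:598]
c=cv2.resize(s[125:235,335:465],None,fx=5.4,fy=5.4,interpolation=cv2.INTER_CUBIC)[:598]
for n,i in zip("abc",(a,b,c)): cv2.imwrite(f"pics/crop_{n}.png",i);print(i.shape)
```

```text
(598, 798, 3)
(595, 770, 3)
(594, 702, 3)
```

View pics/crop_a.png

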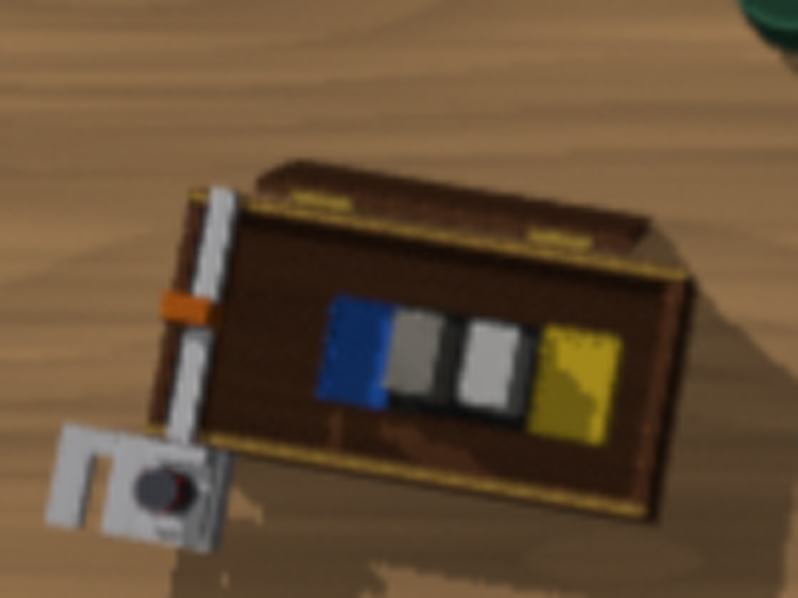

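View pics/crop_b.png

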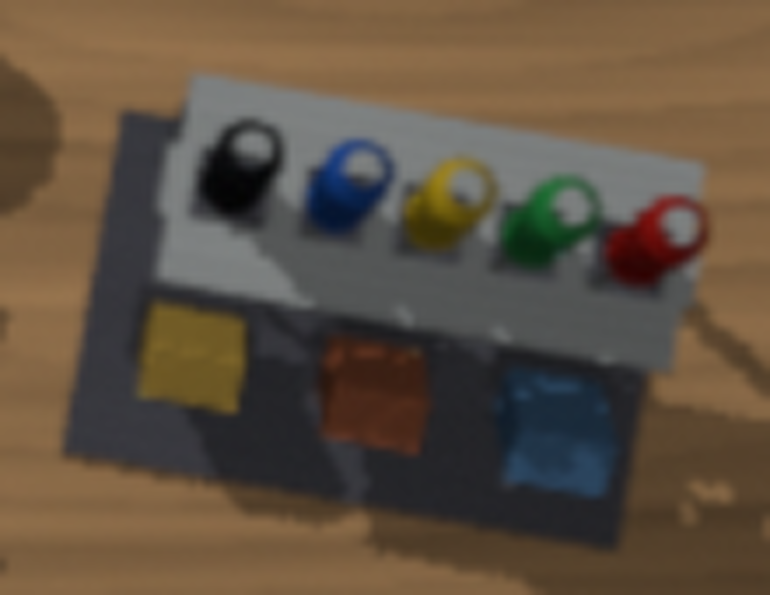

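```bash
cat > h.py <<'E'
import numpy as np,cv2
from scipy.spatial.transform import Rotation as R
from station import *
def cam(n):
    c=calibration(n);f=200/np.tan(np.radians(c["vertical_fov"]/2))
    K=np.array([[f,0,c["cx"]],[0,f,c["cy"]],[0,0,1]])
    return K,np.array(c["D"]),np.array(c["position"]),R.from_euler("xyz",c["orientation"]).as_matrix()
def cast(n,px,z):
    K,D,p,M=cam(n);u=cv2.undistortPoints(np.array(px,float).reshape(-1,1,2),K,D)[:,0]
    d=np.c_[u[:,0],-u[:,1],-np.ones(len(u))]@M.T
    return p+d*((np.broadcast_to(z,len(u))-p[2])/d[:,2])[:,None]
def proj(n,P):
    K,D,p,M=cam(n);q=(np.array(P,float).reshape(-1,3)-p)@M*[1,-1,-1]
    return cv2.projectPoints(q,np.zeros(3),np.zeros(3),K,D)[0][:,0]
def fit(L,W): # local xy -> world xy
    L,W=np.array(L,float),np.array(W)[:,:2];a,b=L-L.mean(0),W-W.mean(0)
    th=np.arctan2((a[:,0]*b[:,1]-a[:,1]*b[:,0]).sum(),(a*b).sum());c,s=np.cos(th),np.sin(th)
    T=np.array([[c,-s],[s,c]]);t=W.mean(0)-T@L.mean(0)
    return th,t,W-(L@T.T+t)
E
cat > m.py <<'E'
from h import *
A=lambda u:np.c_[165+(np.array(u)[:,0]+.5)/5.7-.5,120+(np.array(u)[:,1]+.5)/5.7-.5]
B=lambda u:np.c_[330+(np.array(u)[:,0]+.5)/7-.5,120+(np.array(u)[:,1]+.5)/7-.5]
np.set_printoptions(precision=4,suppress=True)
W=cast("top",A([(190,190),(692,277),(655,522),(150,430)]),.08)
th,t,r=fit([(.063,.125),(.063,-.125),(-.063,-.125),(-.063,.125)],W);print("box",th,t,r.tolist())
W=cast("top",B([(192,75),(705,163),(670,370),(155,280)]),.13)
th2,t2,r=fit([(.084,.1),(.084,-.1),(.002,-.1),(.002,.1)],W);print("rack",th2,t2,r.tolist())
def loc(W,th,t): c,s=np.cos(th),np.sin(th);return (np.array(W)[:,:2]-t)@np.array([[c,-s],[s,c]])
# checks: pads centres, bar grip, pin head top, fork slot
print("blue/yellow pads in box",loc(cast("top",A([(355,352),(572,385)]),[.021,.039]),th,t))
print("white/grey tops",loc(cast("top",A([(490,365),(416,352)]),.077),th,t))
print("pinhead top, grip",loc(cast("top",A([(165,490),(188,307)]),[.112,.119]),th,t), cast("top",A([(165,490),(188,307)]),[.112,.119]))
print("slot closed, open",loc(cast("top",A([(100,458),(93,530)]),.066),th,t))
print("blue block top corners -x,+x edge mids",loc(cast("top",B([(556,492),(562,372)]),[.0762,.0]),th2,t2))
print("brass -x edge",loc(cast("top",B([(188,405),]),[.061]),th2,t2))
E
python3 m.py
```

```text
box -0.1641272019684416 [0.6109 0.2065] [[-0.001388801876896939, 0.0034276886287123443], [-0.0027335749272709986, 0.0004165875967006988], [0.0006487052119975578, -0.0033839960403104358], [0.00347367159217038, -0.000460280185102524]]
rack -0.1684182153802038 [ 0.6483 -0.2061] [[-0.0004545273130115435, 0.00015328473105374885], [-4.0451169104671614e-05, -0.0008544473003534447], [0.00021266107132422718, -2.6418465648214706e-05], [0.00028231741079220996, 0.0007275810349479522]]
blue/yellow pads in box [[-0.0003  0.0458]
 [ 0.0006 -0.0706]]
white/grey tops [[ 0.0007 -0.0341]
 [ 0.0009  0.0032]]
pinhead top, grip [[-0.0873  0.1027]
 [ 0.0005  0.1063]] [[0.5416 0.3221 0.112 ]
 [0.6288 0.3113 0.119 ]]
slot closed, open [[-0.0771  0.1515]
 [-0.113   0.1481]]
blue block top corners -x,+x edge mids [[-0.0452 -0.0751]
 [ 0.0157 -0.0847]]
brass -x edge [[-0.0342  0.0751]]
```

View pics/crop_c.png

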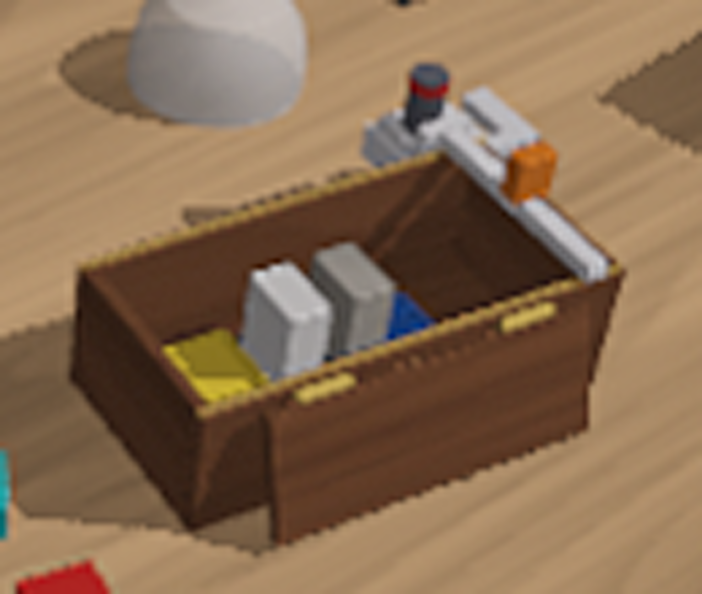

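```bash
cat >> m.py <<'E'
print("----")
C=lambda u:np.c_[335+(np.array(u)[:,0]+.5)/5.4-.5,125+(np.array(u)[:,1]+.5)/5.4-.5]
W=cast("scene",C([(79,267),(202,415),(623,269)]),.08)
th3,t3,r=fit([(-.063,-.125),(.063,-.125),(.063,.125)],W);print("box scene",th3,t3,r.tolist())
S=lambda u,z:print(loc(cast("scene",C(u),z),th,t),cast("scene",C(u),z))
print("pin top, grip top, marble top, grey top");S([(429,72),(532,153),(288,288),(354,266)],[.112,.119,.077,.077])
E_=lambda P,T,tt:None
for nm,tt,T in(("top",t,th),("scn",t3,th3)):
  c,s=np.cos(T),np.sin(T);M=np.array([[c,-s],[s,c]])
  L=np.array([(.063,.125,.08),(.063,-.125,.08),(-.063,-.125,.08),(-.063,.125,.08)])
  q=proj("top",np.c_[L[:,:2]@M.T+tt,L[:,2]]);print(nm,((q-[164.5,119.5])*5.7).round(0).tolist())
E
python3 m.py | sed -n '/----/,$p'
```

```text
----
box scene -0.1514584228666075 [0.6138 0.2062] [[0.0035284280089469267, 0.00037784000136441287], [-0.0028915933057075405, 0.0007686261395133953], [-0.0006368347032394972, -0.001146466140877822]]
pin top, grip top, marble top, grey top
[[-0.0853  0.1041]
 [ 0.0039  0.1035]
 [ 0.0011 -0.0353]
 [ 0.0008  0.0044]] [[0.5438 0.3232 0.112 ]
 [0.6317 0.308  0.119 ]
 [0.6062 0.1715 0.077 ]
 [0.6125 0.2107 0.077 ]]
top [[197.0, 188.0], [693.0, 272.0], [649.0, 524.0], [149.0, 438.0]]
scn [[196.0, 185.0], [693.0, 263.0], [651.0, 515.0], [151.0, 435.0]]
```

```bash
python3 -m handwheel '[0.06,0.10,0.10,0.03,-0.2,0.06,0.2,0.2,0.03,-0.4,0.06,0.3105,0.304,0,-0.638,0.06,0.3105,0.304,0,-0.638,0.06,0.3105,0.304,0,-0.638,0.06,0.3105,0.304,0,-0.638,0.06,0.3105,0.304,0,-0.638,0.06,0.3105,0.304,0,-0.638,0.06,0.3105,0.304,0,-0.638]' 5
python3 - <<'E'
from h import *
s=sense();print(s["tool_pos"],s["ee_rot"],s["time_s"])
E
```

```text
time_s: 1.23
tool_pos: [0.6046, -0.2752, 0.2358]
ee_rot: [3.141, 0.002, -0.167]
force: [0.4, -0.3, 0.6]
opening: 0.687
grip_force: 0.0
[ 0.60464836 -0.27517153  0.2357715 ] [ 3.14138590e+00  1.57660158e-03 -1.66760583e-01] 1.225
```

```bash
python3 -m handwheel '[0.06,0,0,-0.06,0,0.06,0,0,-0.11,0,0.06,0,0,-0.14,0,0.06,0,0,-0.155,0,0.06,0,0,-0.155,0]'
python3 - <<'E'
from h import *
a=read_camera("scene");b=read_camera("top")
A=cv2.resize(a[215:325,215:345],None,fx=4.5,fy=4.5,interpolation=cv2.INTER_CUBIC)
B=cv2.resize(b[130:210,340:440],None,fx=4,fy=4,interpolation=cv2.INTER_CUBIC)
A=A[:,:400];
c=np.zeros((max(A.shape[0],B.shape[0]),800,3),np.uint8);c[:A.shape[0],:400]=A;c[:B.shape[0],400:]=B
cv2.imwrite("pics/d1.png",c[...,::-1]);print(sense()["tool_pos"])
E
```

```text
time_s: 1.85
tool_pos: [0.604, -0.2777, 0.082]
ee_rot: [3.141, -0.0, -0.171]
force: [1.1, -0.1, -0.0]
opening: 0.685
grip_force: 0.0
[ 0.60492775 -0.27711599  0.082775  ]
```

View pics/d1.png

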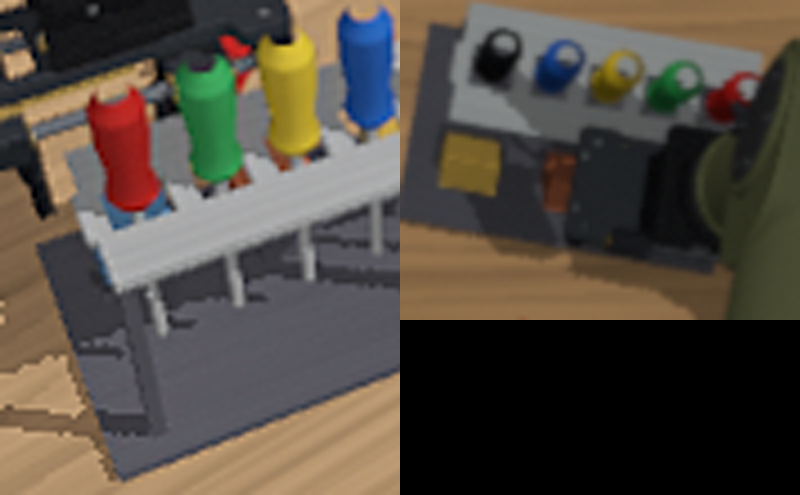

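```bash
python3 -m handwheel '[0.06,0,0,-0.003,0,0.03,0,0,-0.003,0,0.03,0,0,-0.003,0,0.03,0,0,-0.003,0,0.03,0,0,-0.003,0,0.03,0,0,-0.003,0]' 8; python3 -m handwheel '[0.03,0,0,0.02,0,0.03,0,0,0.05,0,0.03,0,0,0.1,0,0.03,0,0,0.14,0,0.03,0,0,0.14,0,0.03,0,0,0.14,0]' 8
```

```text
time_s: 2.7
tool_pos: [0.6056, -0.2762, 0.0803]
ee_rot: [3.141, -0.002, -0.169]
force: [-0.9, -0.2, 6.7]
opening: 0.461
grip_force: 7.9
time_s: 3.45
tool_pos: [0.6042, -0.2753, 0.2179]
ee_rot: [-3.141, 0.001, -0.168]
force: [0.1, 0.1, -1.6]
opening: 0.459
grip_force: 8.0
```

```bash
python3 -m handwheel '[0.03,-0.01,0.05,0.04,-0.18,0.03,-0.01,0.11,0.04,-0.36,0.03,-0.01,0.17,0.04,-0.54,0.03,0,0.23,0.04,-0.72,0.03,0,0.29,0.04,-0.9,0.03,0,0.35,0.04,-1.08,0.03,0,0.41,0.04,-1.26,0.03,0.014,0.47,0.04,-1.42,0.03,0.014,0.522,0.04,-1.565,0.03,0.014,0.522,0.04,-1.565]'
cat > look.py <<'E'
import sys
from h import *
from station import *
n=sys.argv[1]
im=read_camera("scene")
cv2.imwrite(f"pics/{n}.png",im[...,::-1])
s=sense();p=s["tool_pos"];print(s["time_s"],p,s["ee_rot"])
q=proj("scene",[p,p-[0,0,.014],p-[0,0,.06]]);print(q)
hsv=cv2.cvtColor(im,cv2.COLOR_RGB2HSV)
x,y=q[1].astype(int)
m=cv2.inRange(hsv,(98,80,30),(125,255,255)) if len(sys.argv)<3 else cv2.inRange(hsv,(14,80,60),(32,255,255))
w=np.zeros_like(m);w[y-25:y+45,x-35:x+35]=m[y-25:y+45,x-35:x+35]
for c in cv2.findContours(w,0,2)[0]:
    if cv2.contourArea(c)>25: print(cv2.contourArea(c),cv2.minAreaRect(c),cv2.approxPolyDP(c,2,True)[:,0].tolist())
cv2.imwrite(f"pics/{n}c.png",cv2.resize(im[y-45:y+45,x-50:x+50,::-1],None,fx=6,fy=6,interpolation=cv2.INTER_CUBIC))
E
python3 look.py b1
```

```text
time_s: 4.7
tool_pos: [0.6237, 0.0934, 0.2071]
ee_rot: [3.067, 0.066, -1.406]
force: [-10.2, -75.3, 76.4]
opening: 0.46
grip_force: 7.8
4.75 [0.62415548 0.11649657 0.1975802 ] [ 3.05891902  0.07626773 -1.3773069 ]
[[381.87980131 152.57802012]
 [381.25421306 157.16198832]
 [379.27937332 171.61288149]]
30.0 ((410.4412536621094, 183.7353057861328), (7.033533096313477, 8.48874568939209), 14.03624439239502) [[414, 184], [408, 179], [406, 187]]
411.0 ((370.8060302734375, 162.78085327148438), (18.168258666992188, 28.908611297607422), 17.52556800842285) [[368, 148], [359, 170], [371, 178], [378, 170], [380, 153]]
```

View pics/b1c.png

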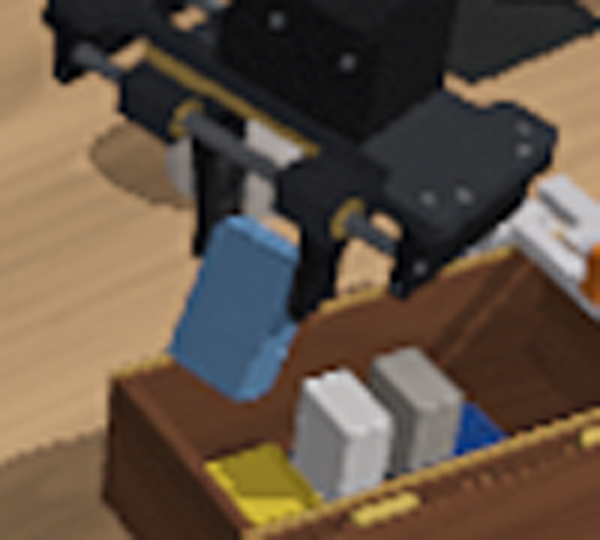

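Run:
```python
from station import *
s=sense();print(s["time_s"],s["joints"],s["joint_velocities"],s["effort"],s["force"],s["tool_pos"],s["opening"])
```

```text
4.75 [-0.99608143  0.65490143  1.22256261  1.49748364 -0.65058528  1.52854184
 -2.69076527] [-0.04643807 -0.01038304 -0.33415828  0.0184602   0.04782188 -0.01947124
  0.01372978] [ 31.93668365 -73.02707434  68.05375814 -20.31655133   5.10588124
   0.44218501  -0.42796933] [  4.17464357  26.52259504 -16.51351443] [0.62415548 0.11649657 0.1975802 ] 0.4599538477501731
```

View pics/b1.png

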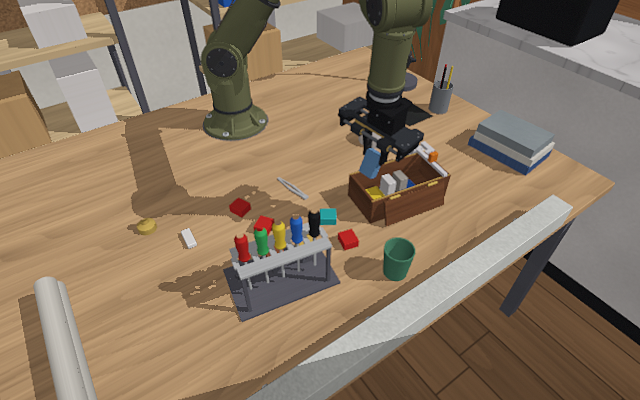

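```bash
cat > st.py <<'E'
from station import *
s=sense();print("J",s["joints"].round(3),"v",s["joint_velocities"].round(2),"rpy",s["ee_rot"].round(3))
E
python3 -m handwheel '[0.03,0,-0.03,0.02,0.15,0.03,0,-0.05,0.03,0.3,0.03,0,-0.05,0.03,0.45,0.03,0,-0.05,0.03,0.45]';python3 st.py
```

```text
time_s: 5.25
tool_pos: [0.6251, 0.0432, 0.2379]
ee_rot: [3.07, 0.068, -0.956]
force: [0.8, 0.1, -1.9]
opening: 0.456
grip_force: 8.0
J [-0.889  0.57   1.166  1.454 -0.51   1.556 -2.249] v [-0.01  0.01  0.01  0.   -0.01  0.   -0.05] rpy [ 3.07   0.068 -0.956]
```

```bash
python3 -m handwheel '[0.03,0,0,0.02,0.17,0.03,0,0,0.02,0.34,0.03,0,0,0.02,0.51,0.03,0,0,0.02,0.68,0.03,0,0,0.02,0.85,0.03,0,0,0.02,1.02,0.03,0,0,0.02,1.19,0.03,0,0,0.02,1.36,0.03,0,0,0.02,1.45,0.03,0,0,0.02,1.45]';python3 st.py
```

```text
time_s: 6.5
tool_pos: [0.625, 0.0432, 0.2582]
ee_rot: [3.073, 0.068, 0.493]
force: [0.5, -0.4, -1.3]
opening: 0.459
grip_force: 8.0
J [-0.849  0.388  0.911  1.478 -0.212  1.446 -1.017] v [-0.    0.01  0.01 -0.01 -0.    0.   -0.02] rpy [3.073 0.068 0.493]
```

```bash
python3 -m handwheel '[0.03,-0.045,-0.034,0,0.17,0.03,-0.045,-0.034,0,0.34,0.03,-0.045,-0.034,0,0.51,0.03,-0.045,-0.034,0,0.68,0.03,-0.045,-0.034,0,0.8,0.03,-0.045,-0.034,0,0.916,0.03,-0.045,-0.034,0,0.916]';python3 st.py; python3 look.py b2; python3 -c "
from h import *
print(cast('top',[(317,163),(315,196),(285,210)],[.02,.02,.08]))"
```

```text
time_s: 7.38
tool_pos: [0.5803, 0.0085, 0.2587]
ee_rot: [3.073, 0.067, 1.408]
force: [0.2, -0.1, -1.8]
opening: 0.461
grip_force: 8.0
J [-0.857  0.148  0.831  1.671 -0.031  1.316 -0.188] v [-0.    0.01  0.   -0.01 -0.   -0.   -0.03] rpy [3.073 0.067 1.408]
7.425 [0.58045309 0.00862939 0.25877497] [3.07278672 0.06669123 1.4075745 ]
[[336.23753879 137.71541045]
 [336.04709119 142.75841185]
 [335.44743316 158.6151149 ]]
200.5 ((339.576904296875, 146.61537170410156), (31.063213348388672, 11.371355056762695), 56.3099365234375) [[334, 132], [328, 139], [346, 161], [351, 156], [346, 146], [345, 149], [336, 150], [337, 134]]
[[ 0.67420362 -0.0137506   0.02      ]
 [ 0.57641597 -0.00846409  0.02      ]
 [ 0.53232726  0.07478329  0.08      ]]
```

View pics/b2c.png

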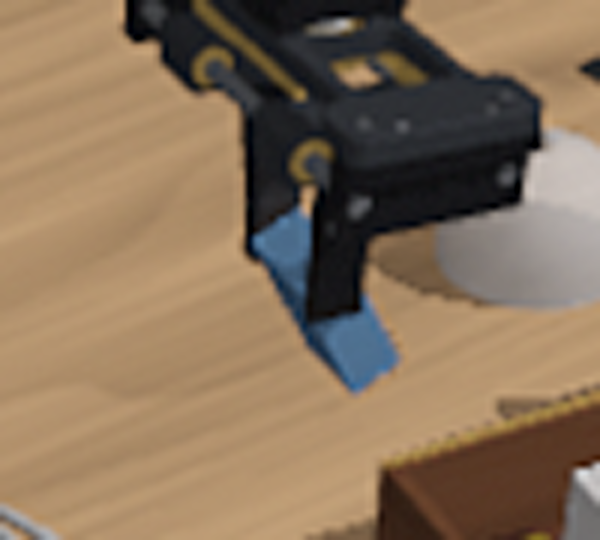

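```bash
python3 -m handwheel '[0.03,0,0,-0.05,0,0.03,0,0,-0.1,0,0.03,0,0,-0.14,0,0.03,0,0,-0.152,0,0.03,0.005,0.03,-0.152,0,0.03,0.005,0.03,-0.152,0]';python3 -m handwheel '[0.03,0.001,0.005,0,0,0.03,0.002,0.010,0,0,0.03,0.003,0.015,0,0,0.03,0.003,0.02,0,0,0.03,0.003,0.02,0,0]'; python3 look.py b3
```

```text
time_s: 8.18
tool_pos: [0.5872, 0.0421, 0.1083]
ee_rot: [3.07, 0.065, 1.415]
force: [-0.5, 0.1, -0.7]
opening: 0.457
grip_force: 8.0
time_s: 8.8
tool_pos: [0.589, 0.0588, 0.1074]
ee_rot: [3.071, 0.067, 1.412]
force: [0.8, -0.3, -1.6]
opening: 0.459
grip_force: 8.0
8.85 [0.58893074 0.05882807 0.107349  ] [3.07154451 0.06650886 1.41197868]
[[352.02765162 181.59490286]
 [351.71157517 185.65298931]
 [350.7119566  198.4721464 ]]
195.0 ((353.16973876953125, 189.60092163085938), (27.362333297729492, 12.462052345275879), 61.69924545288086) [[350, 176], [344, 181], [349, 195], [357, 203], [363, 199], [362, 193], [352, 192], [354, 178]]
```

```bash
python3 -m handwheel '[0.03,0.001,0.004,0,0,0.03,0.001,0.007,0,0,0.03,0.001,0.007,0,0]';python3 look.py b4|tail -1;python3 -m handwheel '[0.03,0.001,0.003,0,0,0.03,0.001,0.005,0,0,0.03,0.001,0.005,0,0]'; python3 look.py b5
```

```text
time_s: 9.22
tool_pos: [0.5899, 0.0664, 0.1073]
ee_rot: [3.072, 0.066, 1.413]
force: [0.4, -0.6, -1.2]
opening: 0.459
grip_force: 8.0
229.5 ((354.1861572265625, 189.61314392089844), (27.24590492248535, 13.955220222473145), 64.98310089111328) [[352, 176], [347, 178], [349, 195], [357, 203], [363, 200], [363, 192], [355, 191], [356, 177]]
time_s: 9.65
tool_pos: [0.5908, 0.0711, 0.1073]
ee_rot: [3.072, 0.066, 1.412]
force: [-0.9, -1.4, -0.7]
opening: 0.462
grip_force: 8.0
9.7 [0.59086446 0.07110359 0.10730546] [3.07172147 0.06627063 1.41231407]
[[356.22983686 180.23314203]
 [355.87620411 184.28827582]
 [354.75762191 197.10018798]]
254.5 ((355.7655334472656, 188.98233032226562), (28.137537002563477, 14.30158519744873), 86.18592071533203) [[354, 175], [348, 177], [349, 195], [357, 203], [363, 200], [363, 190], [357, 191], [358, 177]]
```

```bash
python3 -m handwheel '[0.03,0.0005,0.002,0,0,0.03,0.0005,0.004,0,0,0.03,0.0005,0.004,0,0]';python3 look.py b6|tail -1;python3 -m handwheel '[0.03,0.0003,0.001,0,0,0.03,0.0005,0.003,0,0,0.03,0.0005,0.003,0,0]'; python3 look.py b7
```

```text
time_s: 10.07
tool_pos: [0.5914, 0.0744, 0.1074]
ee_rot: [3.072, 0.067, 1.412]
force: [-0.3, -2.6, 0.1]
opening: 0.461
grip_force: 8.0
270.0 ((356.5, 189.0), (28.0, 15.0), 90.0) [[349, 177], [349, 195], [357, 203], [363, 200], [364, 190], [358, 191], [359, 176]]
time_s: 10.5
tool_pos: [0.592, 0.0775, 0.1075]
ee_rot: [3.071, 0.067, 1.412]
force: [-1.4, -4.0, 1.6]
opening: 0.457
grip_force: 8.0
10.55 [0.59196536 0.07750418 0.10751712] [3.07149463 0.06686966 1.41196951]
[[358.43674336 179.47812536]
 [358.06343092 183.53296533]
 [356.88250482 196.34493408]]
288.0 ((356.5870361328125, 189.01023864746094), (15.890409469604492, 28.15873908996582), 6.709836959838867) [[358, 175], [350, 177], [348, 194], [355, 203], [362, 201], [364, 190], [359, 190]]
```

```bash
cat >> h.py <<'E'
def bl(W,th=-.162,t=(.612,.207)):
    c,s=np.cos(th),np.sin(th);return np.c_[(np.atleast_2d(W)[:,:2]-t)@np.array([[c,-s],[s,c]]),np.atleast_2d(W)[:,2]].round(4)
E
python3 -c "
from h import *
for z in(.042,.048,.054):print(z,bl(cast('scene',[(355,203.5),(348,194.5)],z)).tolist())
for z in(.104,.108,.112,.116):print(z,bl(cast('scene',[(350,176.5)],z)).tolist())
print(bl([.592,.0775,.1075]))
K=cam('top');b=read_camera('top');h=cv2.cvtColor(b,cv2.COLOR_RGB2HSV)
"
```

```text
0.042 [[0.0183, -0.146, 0.042], [-0.0206, -0.1461, 0.042]]
0.048 [[0.0235, -0.1493, 0.048], [-0.0151, -0.1494, 0.048]]
0.054 [[0.0287, -0.1527, 0.054], [-0.0096, -0.1528, 0.054]]
0.104 [[-0.0222, -0.1429, 0.104]]
0.108 [[-0.0182, -0.1454, 0.108]]
0.112 [[-0.0141, -0.1478, 0.112]]
0.116 [[-0.0101, -0.1503, 0.116]]
[[ 0.0011 -0.131   0.1075]]
```

```bash
python3 -m handwheel '[0.03,0,-0.002,0,0,0.03,0,-0.003,0.04,0,0.03,0,-0.003,0.055,0,0.03,0.01,0.05,0.055,0,0.03,0.02,0.11,0.055,0,0.03,0.0272,0.165,0.055,0,0.03,0.0272,0.1734,0.055,0,0.03,0.0272,0.1734,0.055,0,0.03,0.0272,0.1734,0.055,0]'; python3 look.py b8
```

```text
time_s: 11.72
tool_pos: [0.6192, 0.2489, 0.1622]
ee_rot: [3.072, 0.067, 1.409]
force: [0.6, 0.2, -1.8]
opening: 0.456
grip_force: 8.0
11.775 [0.61929521 0.24875688 0.16243657] [3.07172156 0.06691417 1.40885883]
[[417.12889621 145.09046789]
 [416.23564047 149.3849692 ]
 [413.4066075  162.96805541]]
31.0 ((410.4412536621094, 183.7353057861328), (7.033533096313477, 8.48874568939209), 14.03624439239502) [[414, 184], [408, 179], [406, 187]]
311.5 ((414.0, 154.5), (27.0, 16.0), 90.0) [[412, 141], [408, 145], [406, 162], [413, 168], [418, 168], [422, 160], [422, 155], [418, 155], [421, 145]]
```

```bash
python3 -c "
from h import *
print(bl(cast('scene',[(413,168.5),(406,162.5),(422,160.5)],.099)).tolist(),bl(cast('scene',[(408,144.5)],.161)).tolist(), bl(cast('scene',[(408,179),(406,187),(414,184)],.021)))
print(bl([.6193,.2488,.1624]))
"; python3 -m handwheel '[0.03,0,0.002,-0.04,0,0.03,0,0.002,-0.06,0,0.03,0,0.002,-0.07,0,0.03,0,0.002,-0.076,0,0.03,0,0.002,-0.076,0]'; python3 look.py b9
```

```text
[[0.0165, 0.0304, 0.099], [-0.0133, 0.0281, 0.099], [-0.0017, 0.0734, 0.099]] [[-0.0135, 0.0234, 0.161]] [[-0.0232  0.056   0.021 ]
 [ 0.0035  0.0307  0.021 ]
 [ 0.0026  0.0591  0.021 ]]
[[0.0005 0.0424 0.1624]]
time_s: 12.4
tool_pos: [0.6193, 0.2531, 0.0867]
ee_rot: [3.071, 0.066, 1.412]
force: [-1.0, -0.2, -1.5]
opening: 0.461
grip_force: 8.0
12.45 [0.61955962 0.25318085 0.08707511] [3.07083874 0.06604171 1.41190326]
[[413.71990754 166.8072205 ]
 [412.89572632 170.71120008]
 [410.2815784  183.07903322]]
211.5 ((411.89703369140625, 174.6617431640625), (23.85261344909668, 13.6519775390625), 85.60128784179688) [[413, 163], [405, 166], [405, 174], [409, 177], [406, 187], [418, 183], [419, 178], [414, 176], [417, 166]]
```

```bash
python3 -m handwheel '[0.03,-0.001,-0.004,0,0,0.03,-0.001,-0.004,-0.004,0,0.03,-0.001,-0.004,-0.007,0,0.03,-0.001,-0.004,-0.007,0]'; python3 -m handwheel '[0.03,0,0,-0.002,0,0.03,0,0,-0.002,0]'
```

```text
time_s: 12.95
tool_pos: [0.618, 0.2492, 0.0792]
ee_rot: [3.072, 0.067, 1.412]
force: [0.9, 0.1, -1.2]
opening: 0.462
grip_force: 8.0
time_s: 13.2
tool_pos: [0.6186, 0.25, 0.0782]
ee_rot: [3.071, 0.065, 1.412]
force: [-0.7, 2.0, 4.2]
opening: 0.46
grip_force: 8.0
```

```bash
python3 -m handwheel '[0.03,0,0.001,-0.002,0,0.03,0,0.002,-0.003,0,0.03,0,0.002,-0.003,0]'; python3 look.py b10
```

```text
time_s: 13.58
tool_pos: [0.6194, 0.2529, 0.076]
ee_rot: [3.069, 0.063, 1.413]
force: [0.5, 2.4, 7.1]
opening: 0.456
grip_force: 8.0
13.625 [0.61936936 0.25290854 0.07598446] [3.06894067 0.06328742 1.41287083]
[[412.94697866 169.90492527]
 [412.13458835 173.75611382]
 [409.55732116 185.95936782]]
172.0 ((410.9731140136719, 175.54147338867188), (20.74338150024414, 12.571745872497559), 77.90524291992188) [[411, 165], [406, 166], [404, 170], [408, 177], [407, 187], [417, 183], [417, 180], [414, 180], [416, 169]]
```

Release and rise, then look numerically.

```bash
python3 -m handwheel '[0.05,0,0,0.001,0,0.058,0,0,0.002,0,0.058,0,0,0.002,0,0.058,0,0,0.02,0,0.058,0,0,0.08,0,0.058,0,0,0.14,0,0.058,-0.02,-0.06,0.16,0,0.058,-0.04,-0.12,0.16,0,0.058,-0.06,-0.18,0.16,0,0.058,-0.06,-0.2,0.16,0]'; python3 -m handwheel '[0.058,0,-0.06,0,0.17,0.058,0,-0.08,0,0.34]'
python3 - <<'E'
from h import *
np.set_printoptions(suppress=True)
im=read_camera("scene");t=read_camera("top")
cv2.imwrite("pics/e_s.png",im[...,::-1]);cv2.imwrite("pics/e_t.png",t[...,::-1])
print(sense()["tool_pos"],sense()["ee_rot"])
for n,i,(x0,y0,x1,y1) in (("scene",im,(395,150,440,200)),("top",t,(205,165,250,200))):
    h=cv2.cvtColor(i,cv2.COLOR_RGB2HSV);m=cv2.inRange(h,(98,80,30),(125,255,255));w=m*0;w[y0:y1,x0:x1]=m[y0:y1,x0:x1]
    for c in cv2.findContours(w,0,2)[0]:
        if cv2.contourArea(c)>15:
            a=cv2.approxPolyDP(c,1.5,True)[:,0];print(n,cv2.contourArea(c),a.tolist(),bl(cast(n,a,.077)).tolist())
    print([i[y,x].tolist() for x,y in ((412,172),(412,168))] if n=="scene" else "")
E
```

```text
time_s: 14.88
tool_pos: [0.5571, 0.0464, 0.2357]
ee_rot: [3.071, 0.064, 1.407]
force: [1.4, 0.7, 0.2]
opening: 0.667
grip_force: 0.0
time_s: 15.12
tool_pos: [0.5582, -0.033, 0.2356]
ee_rot: [3.07, 0.067, 1.753]
force: [0.6, 0.3, 0.1]
opening: 0.665
grip_force: 0.0
[ 0.55812409 -0.03244588  0.23549616] [3.07009997 0.06646604 1.74650933]
scene 211.5 [[414, 166], [409, 167], [406, 172], [409, 178], [407, 187], [418, 183], [422, 175]] [[-0.0122, 0.0584, 0.077], [-0.0145, 0.043, 0.077], [0.0001, 0.0229, 0.077], [0.0248, 0.0158, 0.077], [0.053, -0.0101, 0.077], [0.0523, 0.0258, 0.077], [0.0296, 0.0554, 0.077]]
[[50, 72, 95], [94, 135, 173]]
top 253.0 [[219, 170], [216, 183], [221, 186], [220, 189], [232, 191], [231, 181], [233, 174]] [[0.0228, 0.0602, 0.077], [-0.0149, 0.0618, 0.077], [-0.0209, 0.0463, 0.077], [-0.0297, 0.0475, 0.077], [-0.0296, 0.0131, 0.077], [-0.0023, 0.021, 0.077], [0.0182, 0.019, 0.077]]
```

Run:
```python
from h import *
np.set_printoptions(linewidth=250)
for n,(x0,y0,x1,y1) in (("s",(402,162,426,190)),("t",(212,166,240,196))):
    i=cv2.imread(f"pics/e_{n}.png")[y0:y1,x0:x1].astype(int);print(n);
    for r in i: print(" ".join(f"{p[2]//10:2d}{p[0]//10:3d}" for p in r[::1])[:230])
```

```text
s
 9  3  9  3  9  3  9  4  9  4  9  3  8  3  7  2  6  3  6  2  8  3  8  3  8  3  7  3  7  3  7  2  6  2  7  3  6  2  5  2  5  2  5  1  5  2  5  1
 9  3  9  3  9  4  9  4  9  3  9  3  7  3  6  2  6  2  7  3  8  3  7  3  6  2  6  2  6  2  6  2  6  2  6  2  6  2  5  2  5  2  5  2  5  2  5  1
 9  4  9  4  9  4  9  4  8  3  7  3  6  3  6  2  7  2  9  3  8  3  6  2  6  2  6  2  6  2  6  2  6  2  6  2  6  2  6  2  5  2  5  2  5  2  5  2
 9  3  9  3  9  4  8  3  7  3  6  2  6  2  7  2  9  2  8  2  7  1  6  1  6  1  6  1  6  2  6  2  6  2  6  2  6  2  6  2  5  2  5  2  5  2  5  2
 9  4  9  4  8  3  7  3  6  2  6  2  6  3  7  5  8  7  7  8  7  8  7  8  7 12  7  9  5  0  6  2  6  2  6  2  6  2  6  2  6  2  5  2  5  2  5  2
 8  3  9  3  7  3  6  2  6  2  6  1  5  7  7 14  8 15  8 15  8 15  8 15  9 16  8 15  7  8  6  0  6  2  6  2  6  2  6  2  6  2  6  2  5  2  5  2
 8  3  8  3  6  2  6  2  6  2  5  4  5  9  6 12  8 16  9 17  9 17  9 17  9 17  9 17  8 14  7  8  6  1  6  2  6  2  6  2  6  2  6  2  6  2  5  2
 7  3  6  2  6  2  6  2  6  2  6  8  5 10  4  9  6 11  8 15  9 17  9 16  9 16  9 17  9 17 
[... 7275 characters left out ...]
2  1  1  1  1  1  1  1  1  1
 4  1  4  1  4  1  4  1  4  1  4  1  4  1  4  1  4  1  4  1  4  1  5  1  6  2  4  1  4  1  4  1  4  1  4  2  4  2  4  2  4  2  3  1  3  1  3  1  2  1  2  1  2  1  2  1
 4  1  4  1  4  1  4  1  4  1  4  1  4  1  4  1  4  1  4  1  5  1  6  2  6  2  4  1  4  1  4  1  4  1  4  1  4  1  4  1  4  1  4  1  4  1  4  1  4  1  4  1  4  1  3  1
 4  1  4  1  4  1  4  1  4  1  4  1  4  1  4  1  4  1  4  1  5  1  7  2  6  2  4  1  4  1  4  1  4  1  4  1  4  1  5  1  6  2  5  1  4  1  4  1  4  1  4  1  4  1  4  1
 4  1  4  1  4  1  4  1  4  1  4  1  4  1  4  1  4  1  4  1  5  1  6  2  6  2  4  1  4  1  4  1  4  1  4  1  4  1  5  1  6  2  6  2  5  2  4  1  4  1  4  1  4  1  4  1
```

```bash
python3 -c "
from h import *
for z in(.073,.077,.081,.085):
  print(z,bl(cast('top',[(217.5,170.5),(225.3,171.2),(223,184.5),(215.3,183.5),(220.3,177.4)],z))[:,:2].tolist(),bl(cast('scene',[(409.5,166),(416,166),(422.5,174),(416,176),(416,170.6)],z))[:,:2].tolist())
L=np.array([[x,y,z] for z in(.077,.015) for x,y in((.02,.052),(.02,.028),(-.02,.028),(-.02,.052))]);c,s=np.cos(-.162),np.sin(-.162)
W=np.c_[L[:,:2]@np.array([[c,s],[-s,c]])+[.612,.207],L[:,2]]
print(proj('top',W).round(1).tolist(),proj('scene',W).round(1).tolist())
"
```

```text
0.073 [[0.021, 0.0651], [0.0228, 0.0429], [-0.0155, 0.0424], [-0.0164, 0.0645], [0.003, 0.0537]] [[-0.0215, 0.0503], [-0.0136, 0.067], [0.0231, 0.0627], [0.0225, 0.0414], [0.0033, 0.055]]
0.077 [[0.0207, 0.0641], [0.0224, 0.042], [-0.0158, 0.0415], [-0.0166, 0.0635], [0.0027, 0.0527]] [[-0.0176, 0.0469], [-0.0098, 0.0635], [0.0267, 0.0592], [0.0261, 0.038], [0.007, 0.0516]]
0.081 [[0.0203, 0.0631], [0.022, 0.041], [-0.016, 0.0406], [-0.0169, 0.0625], [0.0024, 0.0517]] [[-0.0138, 0.0434], [-0.006, 0.0599], [0.0303, 0.0557], [0.0297, 0.0346], [0.0107, 0.0481]]
0.085 [[0.0199, 0.0621], [0.0216, 0.0401], [-0.0163, 0.0396], [-0.0171, 0.0614], [0.0021, 0.0507]] [[-0.0099, 0.04], [-0.0022, 0.0564], [0.0339, 0.0522], [0.0333, 0.0312], [0.0144, 0.0447]]
[[221.7, 171.4], [230.0, 172.8], [227.4, 186.8], [219.1, 185.4], [226.3, 174.2], [234.3, 175.5], [231.8, 188.8], [223.9, 187.4]] [[418.9, 173.3], [411.7, 175.7], [403.4, 167.3], [410.5, 165.0], [415.1, 189.9], [408.2, 192.3], [400.3, 183.9], [407.2, 181.6]]
```

```bash
python3 -c "
from h import *
t=cv2.cvtColor(cv2.imread('pics/top0.png'),cv2.COLOR_BGR2HSV);s=cv2.cvtColor(cv2.imread('pics/scene0.png'),cv2.COLOR_BGR2HSV)
def q(n,h,lo,hi,b,z):
  m=cv2.inRange(h,lo,hi);w=m*0;w[b[1]:b[3],b[0]:b[2]]=m[b[1]:b[3],b[0]:b[2]]
  c=max(cv2.findContours(w,0,2)[0],key=cv2.contourArea);r=cv2.minAreaRect(c);B=cv2.boxPoints(r)
  print(n,z,cv2.contourArea(c),bl(cast(n,B,z))[:,:2].tolist(),bl(cast(n,[r[0]],z)).tolist())
q('top',t,(22,150,60),(34,255,255),(250,165,285,205),.039)
q('top',t,(105,150,40),(125,255,255),(210,160,250,200),.021)
q('scene',s,(22,150,60),(34,255,255),(355,175,400,205),.039)
"
```

```text
top 0.039 246.0 [[-0.029, -0.0526], [0.0277, -0.0506], [0.0288, -0.093], [-0.0279, -0.0949]] [[-0.0001, -0.0728, 0.039]]
top 0.021 166.0 [[-0.0307, 0.0584], [0.0242, 0.0651], [0.0277, 0.0316], [-0.0271, 0.025]] [[-0.0015, 0.045, 0.021]]
scene 0.039 130.0 [[-0.0223, -0.0923], [-0.0377, -0.0557], [0.0195, -0.0568], [0.0333, -0.0922]] [[-0.0013, -0.0744, 0.039]]
```

```bash
python3 -m handwheel '[0.058,0.01,0.06,0,-0.17,0.058,0.02,0.12,0,-0.338,0.058,0.04,0.18,0,-0.338,0.058,0.06,0.24,0,-0.338,0.058,0.063,0.285,0,-0.338,0.058,0.063,0.285,0,-0.338,0.058,0.063,0.285,-0.05,-0.338,0.058,0.063,0.285,-0.1,-0.338,0.058,0.063,0.285,-0.13,-0.338,0.058,0.063,0.285,-0.13,-0.338]' 20;python3 -m handwheel '[0.058,0,0,-0.02,0,0.058,0,0,-0.038,0,0.058,0,0,-0.038,0,0.03,0,0,-0.038,0,0.03,0,0,-0.038,0,0.03,0,0,-0.038,0,0.03,0,0,-0.038,0]' 20
```

```text
time_s: 16.48
tool_pos: [0.6186, 0.2566, 0.1014]
ee_rot: [3.076, 0.07, 1.413]
force: [0.6, 0.5, -0.0]
opening: 0.666
grip_force: 0.0
time_s: 17.35
tool_pos: [0.6216, 0.2564, 0.0671]
ee_rot: [3.071, 0.066, 1.414]
force: [-0.1, -0.6, 2.6]
opening: 0.464
grip_force: 19.7
```

```bash
python3 -m handwheel '[0.03,0,0,0.008,0,0.03,0.001,0.0045,0.008,0,0.03,0.001,0.0045,0.008,0,0.03,0.001,0.0045,0.003,0,0.03,0.001,0.0045,0.001,0,0.03,0.001,0.0045,0.001,0]'; python3 look.py b11
```

```text
time_s: 18.1
tool_pos: [0.6217, 0.2605, 0.0672]
ee_rot: [3.073, 0.067, 1.414]
force: [-1.1, -0.0, 0.9]
opening: 0.462
grip_force: 19.7
18.15 [0.62172759 0.26056376 0.06719916] [3.07250072 0.06690117 1.41395935]
[[415.00196242 171.77924157]
 [414.17760409 175.58772871]
 [411.56177341 187.65854457]]
193.0 ((412.5, 176.0), (22.0, 13.0), 90.0) [[416, 166], [409, 166], [406, 171], [407, 187], [419, 182], [416, 181], [419, 169]]
```

```bash
python3 -m handwheel '[0.048,0,0,0,0,0.055,0,0,0,0,0.058,0,0,0,0,0.058,0,0,0.03,0,0.058,0,0,0.09,0,0.058,-0.02,-0.06,0.15,0,0.058,-0.04,-0.12,0.17,0,0.058,-0.06,-0.18,0.17,0.17,0.058,-0.06,-0.24,0.17,0.34,0.058,-0.06,-0.26,0.17,0.34]'
cat > blue.py <<'E'
from h import *
im=read_camera("scene");t=read_camera("top")
cv2.imwrite("pics/f_s.png",im[...,::-1]);cv2.imwrite("pics/f_t.png",t[...,::-1])
# top face: bright blue
for n,i,(x0,y0,x1,y1),v in (("top",t,(205,160,250,200),105),("scene",im,(395,155,440,200),150)):
    b=i[...,2].astype(int);m=((b>v)&(b>i[...,0]*1.4)).astype(np.uint8)*255;w=m*0;w[y0:y1,x0:x1]=m[y0:y1,x0:x1]
    for c in cv2.findContours(w,0,2)[0]:
        if cv2.contourArea(c)>15:
            r=cv2.minAreaRect(c);print(n,cv2.contourArea(c),bl(cast(n,cv2.boxPoints(r),.077))[:,:2].tolist(),bl(cast(n,[r[0]],.077)),cv2.approxPolyDP(c,1.5,True)[:,0].tolist())
g=im.astype(int);print([(y,[x for x in range(404,424) if g[y,x,2]>115 and g[y,x,0]<82][:1]) for y in range(174,190,2)])
E
python3 blue.py
```

```text
time_s: 19.4
tool_pos: [0.5613, -0.0032, 0.2381]
ee_rot: [3.07, 0.065, 1.752]
force: [0.5, 1.3, 0.7]
opening: 0.664
grip_force: 0.0
top 81.5 [[-0.017, 0.0497], [0.0206, 0.0513], [0.0211, 0.03], [-0.0164, 0.0285]] [[0.002  0.0398 0.077 ]] [[223, 172], [221, 184], [226, 185], [229, 173]]
scene 57.0 [[-0.012, 0.0278], [-0.0219, 0.0482], [0.0238, 0.0479], [0.033, 0.0281]] [[0.006 0.038 0.077]] [[406, 168], [413, 177], [418, 175], [410, 167]]
[(174, [409]), (176, [411]), (178, [413]), (180, [412]), (182, [412]), (184, [411]), (186, []), (188, [])]
```

```bash
python3 -m handwheel '[0.06,0.01,-0.03,0,0.17,0.06,0.02,-0.06,0,0.34,0.06,0.04,-0.09,0,0.51,0.06,0.068,-0.124,0,0.68,0.06,0.068,-0.124,0,0.85,0.06,0.068,-0.124,0,1.02,0.06,0.068,-0.124,0,1.15,0.06,0.068,-0.124,0,1.222,0.06,0.068,-0.124,0,1.222]' ; python3 st.py
```

```text
time_s: 20.62
tool_pos: [0.6303, -0.1227, 0.2371]
ee_rot: [3.072, 0.066, 2.976]
force: [1.1, 0.5, -0.3]
opening: 0.684
grip_force: 0.0
J [-0.424  0.312  0.765  1.557 -0.303  1.31   1.79 ] v [-0.01 -0.    0.01  0.    0.   -0.   -0.03] rpy [3.072 0.066 2.976]
```

```bash
python3 -m handwheel '[0.06,-0.001,-0.004,-0.05,0,0.06,-0.001,-0.004,-0.1,0,0.06,-0.001,-0.004,-0.14,0,0.06,-0.001,-0.004,-0.16,0,0.06,-0.001,-0.004,-0.171,0,0.06,-0.001,-0.004,-0.171,0]' 8;python3 -m handwheel '[0.03,0,0,0,0,0.03,0,0,0,0,0.03,0,0,0,0,0.03,0,0,0,0,0.03,0,0,0,0]' 8;  python3 -m handwheel '[0.03,0,0,0.02,0,0.03,0,0,0.05,0,0.03,0,0,0.1,0,0.03,0,0,0.16,0,0.03,0,0,0.16,0]' 8;python3 look.py c1 y
```

```text
time_s: 21.38
tool_pos: [0.6289, -0.1272, 0.0664]
ee_rot: [3.072, 0.066, 2.976]
force: [-1.7, 1.2, -2.0]
opening: 0.692
grip_force: 1.2
time_s: 22.0
tool_pos: [0.6289, -0.1278, 0.0671]
ee_rot: [3.072, 0.067, 2.975]
force: [-5.9, -0.8, 1.9]
opening: 0.465
grip_force: 9.0
time_s: 22.62
tool_pos: [0.6332, -0.1282, 0.2343]
ee_rot: [3.071, 0.08, 2.977]
force: [0.7, -0.9, -1.3]
opening: 0.454
grip_force: 8.0
22.675 [ 0.63137009 -0.12740466  0.23075381] [3.07063753 0.07467709 2.9770371 ]
[[298.32937454 181.55772726]
 [298.55159615 186.50456733]
 [299.24868399 201.99851106]]
45.0 ((326.0, 227.5), (5.0, 12.0), 90.0) [[320, 225], [325, 230], [332, 230], [332, 225]]
3121.0 ((297.5, 195.5), (69.0, 69.0), 90.0) [[332, 161], [314, 164], [313, 185], [306, 180], [303, 163], [289, 167], [290, 183], [294, 184], [291, 186], [290, 194], [276, 179], [274, 168], [271, 169], [266, 164], [263, 172], [272, 168], [274, 173], [263, 177], [263, 215], [274, 218], [272, 230], [288, 228], [291, 216], [297, 218], [300, 215], [303, 223], [308, 221], [309, 211], [315, 213], [320, 207], [332, 206]]
33.0 ((282.9692077636719, 161.75384521484375), (3.969111204147339, 24.0627384185791), 82.87498474121094) [[271, 163], [273, 165], [283, 161], [295, 161]]
```

```bash
python3 -m handwheel '[0.03,-0.03,0.05,0,0,0.03,-0.06,0.1,0,0,0.03,-0.08,0.15,0,0,0.03,-0.11,0.21,0,0,0.03,-0.13,0.27,0,0,0.03,-0.148,0.325,0,0.005,0.03,-0.148,0.325,0,0.005,0.03,-0.148,0.325,-0.05,0.005,0.03,-0.148,0.325,-0.1,0.005,0.03,-0.148,0.325,-0.132,0.005]'; python3 -m handwheel '[0.03,0.01,-0.0015,0,0,0.03,0.02,-0.003,0,0,0.03,0.02,-0.003,0,0]';python3 look.py c2 y; python3 st.py
```

```text
time_s: 23.92
tool_pos: [0.4794, 0.1963, 0.0913]
ee_rot: [3.074, 0.064, 2.981]
force: [0.5, 0.9, -1.1]
opening: 0.457
grip_force: 8.0
time_s: 24.3
tool_pos: [0.5036, 0.1946, 0.0963]
ee_rot: [3.07, 0.07, 2.98]
force: [0.2, -0.2, -1.4]
opening: 0.454
grip_force: 8.0
24.35 [0.50271723 0.19473913 0.09593244] [3.07025202 0.06894531 2.97994153]
[[370.54054907 150.44986697]
 [370.10342469 154.36192959]
 [368.7152424  166.77120982]]
216.0 ((384.5, 192.0), (12.0, 39.0), 90.0) [[365, 189], [372, 198], [395, 198], [400, 196], [399, 192], [404, 191], [385, 196], [377, 186]]
1874.0 ((369.5, 163.5), (69.0, 69.0), 90.0) [[404, 131], [395, 130], [390, 144], [382, 148], [381, 153], [366, 148], [365, 160], [360, 156], [359, 139], [360, 142], [353, 145], [350, 151], [340, 142], [335, 132], [335, 198], [350, 198], [347, 195], [349, 175], [403, 158], [401, 147], [404, 146]]
37.0 ((368.7945251464844, 131.95205688476562), (3.043069839477539, 24.929765701293945), 69.44395446777344) [[381, 129], [373, 129], [357, 136]]
J [-0.897  0.144  0.531  1.989 -0.123  0.936  1.106] v [-0.01 -0.01 -0.01  0.02 -0.    0.   -0.  ] rpy [3.07  0.069 2.98 ]
```

```bash
python3 -m handwheel '[0.03,0.005,-0.001,0,0,0.03,0.01,-0.0015,0,0,0.03,0.014,-0.002,0,0,0.03,0.018,-0.003,0,0,0.03,0.018,-0.003,0,0]';  python3 -m handwheel '[0.03,0.002,0,0,0,0.03,0.004,-0.001,0,0,0.03,0.004,-0.001,0,0]';python3 -m handwheel '[0.03,0.002,0,0,0,0.03,0.003,0,0,0,0.03,0.003,0,0,0]'
```

```text
time_s: 24.98
tool_pos: [0.5191, 0.1916, 0.0942]
ee_rot: [3.072, 0.066, 2.981]
force: [0.1, 0.6, -2.3]
opening: 0.457
grip_force: 8.0
time_s: 25.35
tool_pos: [0.5213, 0.1916, 0.094]
ee_rot: [3.072, 0.063, 2.982]
force: [-4.3, 1.4, 0.7]
opening: 0.459
grip_force: 8.0
time_s: 25.72
tool_pos: [0.5225, 0.1915, 0.0935]
ee_rot: [3.073, 0.059, 2.983]
force: [-9.3, 0.8, 3.5]
opening: 0.454
grip_force: 8.0
```

```bash
python3 -m handwheel '[0.03,-0.01,0.002,0,0,0.03,-0.02,0.003,0.04,0,0.03,-0.02,0.003,0.08,-0.18,0.03,0,0,0.1,-0.36,0.03,0.02,-0.02,0.1,-0.54,0.03,0.04,-0.03,0.1,-0.72,0.03,0.06,-0.04,0.1,-0.9,0.03,0.0775,-0.0575,0.1,-1.08,0.03,0.0775,-0.0575,0.1,-1.26,0.03,0.0775,-0.0575,0.1,-1.42]'; python3 -m handwheel '[0.03,0,0,0,-0.15,0.03,0,0,0,-0.15]';python3 look.py c3 y;python3 st.py
```

```text
time_s: 26.98
tool_pos: [0.604, 0.1326, 0.1944]
ee_rot: [3.07, 0.067, 1.555]
force: [0.6, -0.1, -1.8]
opening: 0.461
grip_force: 8.0
time_s: 27.22
tool_pos: [0.6038, 0.1334, 0.1943]
ee_rot: [3.071, 0.067, 1.413]
force: [-0.3, -0.1, -1.7]
opening: 0.462
grip_force: 8.0
27.275 [0.60370041 0.13317294 0.19430116] [3.07111713 0.06686695 1.41394831]
[[381.35290862 147.20010568]
 [380.74612477 151.73808141]
 [378.82890416 166.0571645 ]]
42.0 ((401.050048828125, 192.1499786376953), (4.743415832519531, 28.46049690246582), 71.56504821777344) [[414, 186], [387, 195], [400, 195], [399, 192]]
113.5 ((374.5, 190.5), (9.0, 19.0), 90.0) [[365, 189], [369, 195], [384, 195], [377, 186]]
1429.5 ((379.5, 160.5), (69.0, 69.0), 90.0) [[345, 195], [348, 177], [351, 174], [373, 167], [378, 170], [385, 167], [386, 163], [413, 155], [414, 153], [406, 156], [401, 154], [401, 147], [409, 144], [393, 148], [391, 156], [383, 159], [383, 148], [377, 145], [367, 148], [359, 143], [357, 136], [360, 126], [345, 126]]
J [-0.934  0.301  0.753  1.653 -0.124  1.225 -0.323] v [ 0.01 -0.01 -0.    0.    0.    0.    0.01] rpy [3.071 0.067 1.414]
```

View pics/c3c.png

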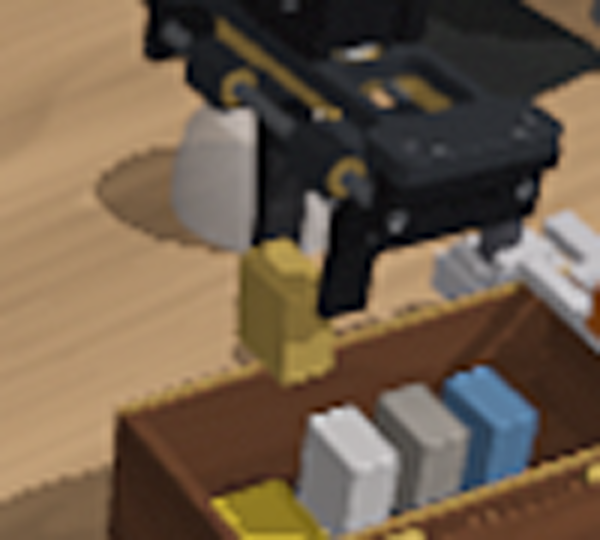

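```bash
python3 -c "
from h import *
print(bl([.6037,.1332,.1943]))
for z in(.138,.144,.15,.156):print(z,bl(cast('scene',[(377.4,169.5),(369.9,161),(385.7,167.2)],z))[:,:2].tolist())
for z in(.182,.188,.194,.2):print(z,bl(cast('scene',[(370.7,148.3),(377.3,154.3),(384,151)],z))[:,:2].tolist())
"
```

```text
[[ 0.0037 -0.0742  0.1943]]
0.138 [[0.0178, -0.0876], [-0.0204, -0.087], [0.019, -0.0635]]
0.144 [[0.0238, -0.0919], [-0.014, -0.0914], [0.0249, -0.0681]]
0.15 [[0.0297, -0.0963], [-0.0077, -0.0958], [0.0309, -0.0727]]
0.156 [[0.0357, -0.1007], [-0.0014, -0.1002], [0.0369, -0.0773]]
0.182 [[-0.0175, -0.0909], [0.0109, -0.0889], [0.0064, -0.0666]]
0.188 [[-0.0107, -0.0956], [0.0174, -0.0936], [0.013, -0.0715]]
0.194 [[-0.004, -0.1002], [0.0238, -0.0982], [0.0195, -0.0764]]
0.2 [[0.0028, -0.1049], [0.0303, -0.1029], [0.026, -0.0813]]
```

```bash
python3 -m handwheel '[0.03,-0.0025,0.0077,0,0,0.03,-0.0025,0.0077,-0.04,0,0.03,-0.0025,0.0077,-0.08,0,0.03,-0.0025,0.0077,-0.1,0,0.03,-0.0025,0.0077,-0.1,0,0.03,-0.0025,0.0077,-0.1,0]'; python3 -m handwheel '[0.03,0,0,-0.004,0,0.03,0,0,-0.007,0,0.03,0,0,-0.007,0]';python3 -m handwheel '[0.03,0,0,-0.003,0,0.03,0,0,-0.003,0]'
```

```text
time_s: 28.02
tool_pos: [0.6023, 0.1411, 0.0959]
ee_rot: [3.069, 0.065, 1.411]
force: [-0.0, -0.5, -1.4]
opening: 0.457
grip_force: 8.0
time_s: 28.4
tool_pos: [0.6011, 0.1409, 0.0874]
ee_rot: [3.072, 0.066, 1.411]
force: [-0.1, 0.3, -1.0]
opening: 0.461
grip_force: 8.0
time_s: 28.65
tool_pos: [0.6009, 0.1411, 0.0841]
ee_rot: [3.072, 0.067, 1.411]
force: [0.1, 0.3, -1.5]
opening: 0.46
grip_force: 8.0
```

```bash
python3 -m handwheel '[0.03,0,0,-0.002,0,0.03,0,0,-0.003,0,0.03,0,0,-0.003,0]'; python3 -m handwheel '[0.046,0,0,0,0,0.054,0,0,0,0,0.058,0,0,0,0,0.058,0,0,0.03,0,0.058,0,0,0.09,0,0.058,-0.02,-0.06,0.15,0,0.058,-0.04,-0.12,0.16,0,0.058,-0.04,-0.17,0.16,0,0.058,-0.04,-0.17,0.16,0]'
cat > brass.py <<'E'
from h import *
im=read_camera("scene");t=read_camera("top")
cv2.imwrite("pics/g_s.png",im[...,::-1]);cv2.imwrite("pics/g_t.png",t[...,::-1])
i=t[170:202,250:285].astype(int);print("\n".join(" ".join(f"{p[0]//10:2d}/{p[2]//10:d}" for p in r[::2]) for r in i[::3]))
i=im[170:206,358:396].astype(int);print("\n".join(" ".join(f"{p[0]//10:2d}/{p[2]//10:d}" for p in r[::2]) for r in i[::3]))
E
python3 brass.py; python3 blue.py|cut -c1-150
```

```text
time_s: 29.02
tool_pos: [0.6011, 0.1412, 0.0815]
ee_rot: [3.072, 0.066, 1.411]
force: [-0.4, 1.2, 0.3]
opening: 0.453
grip_force: 8.0
time_s: 30.15
tool_pos: [0.5603, -0.0356, 0.2427]
ee_rot: [3.07, 0.066, 1.402]
force: [-0.3, 0.9, -0.4]
opening: 0.668
grip_force: 0.0
 4/1  4/1  4/1  4/1  4/1  4/1  4/1  4/1  4/1  3/1  3/1  3/0  3/1  2/0  2/0  2/0  6/2  6/4
 4/1  4/1  4/1  4/1  4/1  4/1  4/1  4/1  4/1  4/1  4/1  4/1  4/1  4/1  4/1  4/1  6/3  6/4
 8/8  7/6  4/3  4/2  4/1  4/1  6/1  5/1  4/1  4/1  4/1  4/1  4/1  4/1  4/1  4/1  7/4  7/4
15/15 15/15 15/15  6/6  3/3  8/2 13/3 14/5 14/5 14/4 12/3 11/2  5/1  4/1  4/1  4/2  6/4  7/5
15/15 15/15 14/13  5/5  3/2  9/1 14/4 14/5 14/5 14/5  9/3  8/1  5/1  4/1  4/1  6/3  7/4  7/5
15/15 15/15 12/12  5/5  3/2 10/2 14/5 14/5 14/5 14/5  6/2  8/1  5/1  4/1  4/1  6/3  8/6  7/5
15/15 15/15  7/7  5/4  5/1 11/2 14/5 14/5 14/5 13/4  6/1  6/0  4/1  4/1  5/1  5/3  7/5  7/5
 7/7  9/9  6/6  4/4  6/1 12/3 13/4 14/4 14/5 13/4  7/1  6/1  4/1  4/1  5/2  5/3  7/5  7/5
 2/1  2/1  1/1  1/1  8/1 11/1 11/1 11/1 10/1  9/1  9/1  5/1  4/1  4/1  7/2  5/3  7/5  7/5
 4/1  4/1 
[... 1061 characters left out ...]
6 13/5
 5/2  5/2  5/2  5/2  5/2  7/3 10/4 12/3 10/4 16/6 13/5 15/6 17/7 15/6 13/5  9/3 16/6 21/9 20/9
 6/2  5/2  5/2  5/2  5/2  5/2  5/2 14/6 17/7 15/6 11/4 10/4  8/3  8/3  8/3  9/4 10/4 10/4 10/4
 6/2  6/2  5/2  5/2  5/2  5/2  5/2  6/2  8/3  8/3  8/3  8/3  7/3  6/2 11/4 10/4 10/4  9/4  9/3
top 83.5 [[-0.017, 0.0493], [0.0206, 0.0509], [0.0211, 0.0296], [-0.0164, 0.0281]] [[0.0021 0.0394 0.077 ]] [[222, 172], [221, 184], [227, 185], [229,
scene 55.5 [[-0.012, 0.0278], [-0.0207, 0.0456], [0.0249, 0.0454], [0.033, 0.0281]] [[0.0066 0.0367 0.077 ]] [[406, 168], [413, 177], [418, 175], [410
[(174, [409]), (176, [411]), (178, [412]), (180, [412]), (182, [412]), (184, [411]), (186, []), (188, [])]
```

```bash
python3 -c "
from h import *
for n,f,(x0,y0,x1,y1),v,u in(('top','g_t',(258,176,278,198),122,38),('scene','g_s',(368,175,386,194),155,66)):
  i=cv2.imread('pics/'+f+'.png').astype(int);m=((i[...,2]>v)&(i[...,0]>u)&(i[...,0]<100)).astype(np.uint8);w=m*0;w[y0:y1,x0:x1]=m[y0:y1,x0:x1]
  c=max(cv2.findContours(w,0,2)[0],key=cv2.contourArea);r=cv2.minAreaRect(c)
  print(n,cv2.contourArea(c),cv2.approxPolyDP(c,1.5,True)[:,0].tolist(),[ (z,bl(cast(n,np.r_[cv2.boxPoints(r),[r[0]]],z))[:,:2].tolist()) for z in(.073,.077,.081)])
"
```

```text
top 88.0 [[263, 178], [261, 191], [267, 192], [270, 180]] [(0.073, [[-0.0162, -0.064], [0.0221, -0.0648], [0.0214, -0.087], [-0.0168, -0.0862], [0.0026, -0.0755]]), (0.077, [[-0.0164, -0.0646], [0.0217, -0.0654], [0.0211, -0.0875], [-0.0171, -0.0867], [0.0023, -0.0761]]), (0.081, [[-0.0167, -0.0652], [0.0213, -0.066], [0.0207, -0.088], [-0.0173, -0.0872], [0.002, -0.0766]])]
scene 77.0 [[369, 180], [376, 189], [380, 190], [376, 193], [378, 193], [382, 186], [376, 179]] [(0.073, [[-0.018, -0.0859], [-0.025, -0.0578], [0.0317, -0.0678], [0.0378, -0.0948], [0.0071, -0.0767]]), (0.077, [[-0.0142, -0.0885], [-0.0212, -0.0606], [0.0352, -0.0706], [0.0413, -0.0974], [0.0108, -0.0795]]), (0.081, [[-0.0104, -0.0912], [-0.0173, -0.0634], [0.0388, -0.0733], [0.0448, -0.1], [0.0145, -0.0822]])]
```

```bash
python3 -m handwheel '[0.05,-0.002,0.04,0,0.18,0.05,-0.004,0.08,0,0.36,0.05,-0.006,0.12,0,0.54,0.05,-0.008,0.16,0,0.72,0.05,-0.01,0.2,0,0.9,0.05,-0.012,0.24,0,1.08,0.05,-0.014,0.28,0,1.26,0.05,-0.016,0.32,0,1.42,0.05,-0.0176,0.3583,0,1.577,0.05,-0.0176,0.3583,0,1.577]';python3 -m handwheel '[0.05,0,0,-0.05,0,0.05,0,0,-0.07,0,0.05,0,0,-0.07,0]'; python3 st.py
```

```text
time_s: 31.6
tool_pos: [0.5405, 0.3355, 0.2394]
ee_rot: [3.073, 0.064, 2.998]
force: [0.7, -0.0, 0.6]
opening: 0.57
grip_force: 0.0
time_s: 31.98
tool_pos: [0.5421, 0.3287, 0.1694]
ee_rot: [3.075, 0.064, 2.988]
force: [-0.1, 0.2, 0.3]
opening: 0.574
grip_force: 0.0
J [-1.027  0.281  0.528  1.684 -0.169  1.126  0.963] v [ 0.   -0.03  0.01 -0.05  0.    0.01 -0.  ] rpy [3.075 0.064 2.988]
```

```bash
python3 -m handwheel '[0.05,0,0,0,0,0.05,0,0,-0.01,0]'
python3 - <<'E'
from h import *
b=read_camera("scene");s=sense();p=s["tool_pos"];print(p)
i=b.astype(int);x,y=proj("scene",[p-[0,0,.06]])[0].astype(int)
m=((i[...,0]>90)&(i[...,1]<50)&(i[...,2]<50)).astype(np.uint8)[y-30:y+30,x-30:x+30]
for c in cv2.findContours(m,0,2)[0]: 
    r=cv2.boundingRect(c);print(cv2.contourArea(c),r[0]+x-30,r[1]+y-30,r[2:])
o=cv2.imread("pics/scene0.png")[...,::-1].astype(int)
m=((o[...,0]>90)&(o[...,1]<50)&(o[...,2]<50)).astype(np.uint8)[120:160,395:430]
for c in cv2.findContours(m,0,2)[0]:
    r=cv2.boundingRect(c);print("orig",r[0]+395,r[1]+120,r[2:],cast("scene",[(r[0]+395+r[2]/2-.5,r[1]+120+r[3]/2-.5)],.1))
E
```

```text
time_s: 32.22
tool_pos: [0.545, 0.3299, 0.1637]
ee_rot: [3.068, 0.07, 2.988]
force: [0.5, 0.1, -0.6]
opening: 0.577
grip_force: 0.0
[0.543623   0.32921471 0.16112604]
0.0 429 155 (1, 3)
3.5 411 140 (7, 3)
orig 429 155 (1, 4) [[0.62118534 0.30795757 0.1       ]]
orig 411 140 (7, 3) [[0.54370879 0.32583767 0.1       ]]
```

```bash
python3 -m handwheel '[0.05,-0.001,-0.006,-0.01,0,0.05,-0.001,-0.006,-0.03,0,0.05,-0.001,-0.006,-0.045,0,0.05,-0.001,-0.006,-0.055,0,0.05,-0.001,-0.006,-0.055,0,0.05,-0.001,-0.006,-0.055,0]' 6; python3 -m handwheel '[0.02,0,0,0,0,0.015,0,0,0,0,0.015,0,0,0,0,0.015,0,0,0,0,0.015,0,0,0,0]' 6;python3 st.py
```

```text
time_s: 33.02
tool_pos: [0.5428, 0.3233, 0.1067]
ee_rot: [3.071, 0.067, 2.988]
force: [-0.1, 0.3, -0.5]
opening: 0.575
grip_force: 0.0
time_s: 33.65
tool_pos: [0.5426, 0.3235, 0.1066]
ee_rot: [3.071, 0.067, 2.988]
force: [0.1, 0.4, 1.0]
opening: 0.248
grip_force: 6.0
J [-1.006  0.333  0.516  1.758 -0.208  1.003  1.001] v [ 0.  0.  0.  0. -0. -0.  0.] rpy [3.071 0.067 2.988]
```

```bash
python3 -m handwheel '[0.015,0,0,0.004,0,0.015,0,0,0.01,0,0.015,0,0,0.016,0,0.015,0,0,0.022,0]' 6; python3 -m handwheel '[0.015,0,0,0.01,0,0.015,0,0,0.022,0,0.015,0,0,0.024,0,0.015,0,0,0.024,0]' 6;python3 st.py
```

```text
time_s: 34.15
tool_pos: [0.5425, 0.3231, 0.1289]
ee_rot: [3.072, 0.067, 2.988]
force: [0.3, 0.9, -0.4]
opening: 0.25
grip_force: 6.0
time_s: 34.65
tool_pos: [0.5424, 0.3232, 0.1526]
ee_rot: [3.071, 0.067, 2.988]
force: [0.7, -1.6, -0.8]
opening: 0.251
grip_force: 6.0
J [-1.02   0.287  0.528  1.713 -0.177  1.088  0.978] v [ 0.    0.01 -0.    0.01 -0.   -0.    0.  ] rpy [3.071 0.067 2.988]
```

```bash
python3 -m handwheel '[0.015,0.003,0.02,0,0,0.015,0.0065,0.04,0,0,0.015,0.0065,0.04,0,0,0.015,0.0065,0.04,-0.015,0,0.015,0.0065,0.04,-0.018,0,0.015,0.0065,0.04,-0.018,0]'
python3 - <<'E'
from h import *
b=read_camera("scene");t=read_camera("top");p=sense()["tool_pos"];print(p,bl(p))
cv2.imwrite("pics/p_s.png",b[...,::-1]);cv2.imwrite("pics/p_t.png",t[...,::-1])
c,s=np.cos(-.162),np.sin(-.162)
print(proj("scene",[p,p-[0,0,.05],p-[0,0,.065]]))
x,y=proj("scene",[p-[0,0,.055]])[0].astype(int);print(x,y)
g=cv2.cvtColor(b,cv2.COLOR_RGB2GRAY)
for r in range(y-12,y+14): print(r,g[r,x-14:x+18].tolist())
E
```

```text
time_s: 35.4
tool_pos: [0.5487, 0.3622, 0.1335]
ee_rot: [3.073, 0.066, 2.987]
force: [-0.3, -0.4, -0.6]
opening: 0.248
grip_force: 6.0
[0.54913697 0.36271272 0.13448371] [[-0.0872  0.1435  0.1345]]
[[426.42255945 127.93727112]
 [423.3280226  142.05697767]
 [422.43241669 146.13784682]]
423 143
131 [153, 154, 156, 157, 157, 155, 152, 152, 161, 112, 19, 6, 13, 10, 16, 28, 43, 49, 55, 66, 58, 26, 24, 22, 1, 139, 161, 158, 155, 152, 151, 149]
132 [156, 157, 156, 154, 151, 151, 150, 153, 163, 109, 9, 9, 13, 10, 20, 29, 49, 56, 65, 72, 81, 49, 16, 25, 47, 154, 159, 152, 148, 149, 148, 149]
133 [157, 153, 151, 151, 150, 152, 154, 156, 163, 127, 48, 1, 5, 11, 18, 29, 46, 58, 66, 67, 122, 133, 104, 117, 126, 151, 152, 149, 148, 149, 151, 153]
134 [151, 151, 152, 153, 155, 155, 156, 155, 156, 151, 114, 57, 13, 4, 15, 28, 49, 61, 65, 64, 144, 166, 149, 155, 155, 152, 149, 148, 150, 153, 156, 159]
135 [152, 153, 155, 155, 155, 154, 153, 150, 151, 153, 147, 136, 86, 16, 12, 33, 55, 63, 64, 75, 149, 157, 151, 150, 149, 149, 151, 153, 156, 160, 160, 159]
136 [155, 156, 155, 154, 152, 150, 149, 150, 
[... 2659 characters left out ...]
 161, 179, 175, 168, 161, 125, 125, 134, 123, 120, 124, 139, 150, 154, 154]
153 [126, 117, 102, 115, 126, 133, 118, 78, 74, 103, 112, 125, 164, 192, 199, 191, 151, 118, 142, 158, 130, 122, 124, 121, 122, 123, 127, 133, 128, 143, 154, 154]
154 [132, 132, 120, 126, 119, 121, 95, 53, 42, 67, 103, 113, 123, 160, 199, 203, 190, 175, 136, 111, 80, 87, 115, 128, 136, 127, 117, 124, 113, 142, 153, 153]
155 [130, 119, 106, 100, 86, 69, 49, 45, 45, 46, 76, 94, 109, 120, 164, 200, 201, 201, 188, 118, 54, 64, 93, 114, 125, 118, 105, 101, 106, 147, 152, 148]
156 [98, 79, 66, 60, 55, 48, 45, 46, 52, 62, 55, 56, 89, 110, 113, 160, 199, 204, 198, 134, 58, 64, 83, 101, 104, 104, 105, 103, 118, 143, 146, 145]
```

```bash
python3 -c "
from h import *
print(bl([.5424,.3232,0]),bl(cast('scene',[(422.4,145.5),(423.8,139.5)],[.07,.096])))
# slot centre from the original top and scene pictures
for f in('top0','p_t'):
  g=cv2.cvtColor(cv2.imread('pics/'+f+'.png'),cv2.COLOR_BGR2GRAY);print(f);[print(r,g[r,170:206].tolist()) for r in range(196,214,2)]
g=cv2.cvtColor(cv2.imread('pics/scene0.png'),cv2.COLOR_BGR2GRAY);[print(r,g[r,405:440].tolist()) for r in range(140,156)]
"
```

```text
[[-0.0874  0.1035  0.    ]] [[-0.0893  0.1449  0.07  ]
 [-0.0848  0.141   0.096 ]]
top0
196 [98, 97, 97, 98, 100, 117, 147, 152, 152, 150, 148, 150, 148, 147, 145, 136, 142, 133, 127, 124, 110, 96, 92, 91, 126, 144, 147, 150, 96, 58, 54, 54, 72, 71, 64, 59]
198 [100, 99, 99, 101, 106, 136, 149, 152, 152, 150, 149, 146, 150, 151, 151, 155, 155, 153, 153, 152, 153, 154, 153, 151, 151, 152, 144, 136, 126, 108, 97, 65, 58, 72, 72, 74]
200 [106, 107, 107, 108, 116, 147, 151, 153, 151, 146, 124, 90, 109, 119, 127, 152, 153, 153, 152, 150, 151, 152, 140, 132, 133, 141, 140, 143, 144, 148, 136, 74, 62, 84, 80, 57]
202 [106, 106, 105, 108, 127, 147, 152, 152, 151, 144, 98, 85, 99, 105, 127, 152, 153, 153, 150, 134, 103, 97, 83, 68, 58, 72, 84, 90, 97, 105, 104, 98, 77, 92, 68, 57]
204 [108, 108, 107, 112, 141, 150, 152, 151, 149, 140, 86, 96, 105, 111, 144, 152, 152, 150, 123, 71, 57, 58, 57, 56, 56, 49, 32, 25, 44, 94, 117, 104, 79, 91, 62, 61]
206 [114, 113, 114, 124, 148, 151, 152, 150, 146, 118, 86, 108, 114, 125, 151, 153, 153, 148, 109, 66, 57, 57, 57, 57, 56, 54, 26, 20, 25, 56, 104, 9
[... 3886 characters left out ...]
 147]
152 [107, 112, 124, 122, 110, 109, 112, 107, 128, 120, 116, 109, 104, 104, 120, 162, 189, 194, 186, 154, 119, 157, 176, 171, 163, 158, 121, 122, 131, 121, 117, 121, 137, 149, 150]
153 [108, 107, 111, 123, 123, 114, 99, 111, 123, 129, 114, 76, 72, 98, 108, 121, 160, 189, 195, 187, 148, 115, 139, 154, 128, 119, 120, 118, 119, 119, 122, 130, 125, 138, 150]
154 [107, 106, 104, 105, 127, 129, 117, 124, 117, 119, 94, 50, 41, 64, 99, 110, 120, 157, 195, 199, 186, 171, 132, 108, 78, 84, 112, 124, 132, 125, 115, 120, 111, 138, 151]
155 [88, 118, 131, 121, 127, 115, 103, 96, 84, 67, 49, 44, 42, 46, 73, 91, 106, 117, 160, 195, 198, 197, 183, 115, 52, 61, 91, 111, 122, 116, 101, 98, 103, 144, 149]
```

```bash
python3 -c "
from h import *
print(bl(cast('top',[(181.9,202),(181.6,204),(181.0,206),(180.8,208),(180.7,210)],.066)))
print(bl(cast('scene',[(421.2,144),(422.1,145),(423,146),(424,147),(425,148)],.066)))
print(bl([.5491,.3625,0]))
"
```

```text
[[-0.0837  0.1505  0.066 ]
 [-0.0894  0.1503  0.066 ]
 [-0.0953  0.1509  0.066 ]
 [-0.101   0.1504  0.066 ]
 [-0.1066  0.1496  0.066 ]]
[[-0.1014  0.1501  0.066 ]
 [-0.096   0.1495  0.066 ]
 [-0.0906  0.1489  0.066 ]
 [-0.0852  0.1486  0.066 ]
 [-0.0797  0.1483  0.066 ]]
[[-0.0872  0.1433  0.    ]]
```

```bash
python3 -m handwheel '[0.015,0.0005,0.0035,0,0,0.015,0.0005,0.0035,0,0,0.015,0.0005,0.0035,-0.006,0,0.015,0.0005,0.0035,-0.012,0,0.015,0.0005,0.0035,-0.012,0]'; python3 -m handwheel '[0.015,0.0002,0.001,-0.006,0,0.015,0.0002,0.001,-0.012,0,0.015,0.0002,0.001,-0.012,0]'
```

```text
time_s: 36.12
tool_pos: [0.5489, 0.3662, 0.1213]
ee_rot: [3.073, 0.065, 2.988]
force: [-0.7, -0.6, -2.1]
opening: 0.251
grip_force: 6.0
time_s: 36.5
tool_pos: [0.549, 0.3673, 0.1091]
ee_rot: [3.073, 0.065, 2.988]
force: [-0.4, -1.4, -1.7]
opening: 0.253
grip_force: 6.0
```

```bash
python3 -m handwheel '[0.015,0.0002,0.001,-0.006,0,0.015,0.0002,0.001,-0.011,0,0.015,0.0002,0.001,-0.011,0]'; python3 -m handwheel '[0.015,0,0,-0.002,0,0.015,0,0,-0.003,0,0.015,0,0,-0.003,0]'
```

```text
time_s: 36.88
tool_pos: [0.5495, 0.3683, 0.0984]
ee_rot: [3.073, 0.066, 2.988]
force: [-0.9, -1.4, -2.7]
opening: 0.248
grip_force: 6.0
time_s: 37.25
tool_pos: [0.5498, 0.3684, 0.0963]
ee_rot: [3.072, 0.067, 2.988]
force: [-1.0, -2.8, -0.2]
opening: 0.249
grip_force: 6.0
```

```bash
python3 -m handwheel '[0.028,0,0,0,0,0.034,0,0,0,0,0.04,0,0,0,0,0.04,0,0,0,0,0.04,0,0,0.02,0,0.04,0,0,0.05,0,0.04,0,0,0.1,0,0.04,0,0,0.1,0,0.04,0,-0.06,0.12,0,0.04,0,-0.12,0.12,0]'; python3 -m handwheel '[0.04,-0.03,-0.05,0,0,0.04,-0.03,-0.11,0,0,0.04,-0.03,-0.11,0,0]';python3 - <<'E'
from h import *
b=read_camera("scene");t=read_camera("top");cv2.imwrite("pics/q_s.png",b[...,::-1]);cv2.imwrite("pics/q_t.png",t[...,::-1])
for n,i,(x0,y0,x1,y1),z in(("top",t,(165,190,205,225),.102),("scene",b,(400,120,440,160),.102)):
  g=i[y0:y1,x0:x1].max(2);m=(g<75).astype(np.uint8)
  for c in cv2.findContours(m,0,2)[0]:
    if cv2.contourArea(c)>8: r=cv2.boundingRect(c);(x,y),rr=cv2.minEnclosingCircle(c);print(n,cv2.contourArea(c),(r[0]+x0,r[1]+y0,r[2],r[3]),bl(cast(n,[(x+x0,y+y0)],z)))
i=b.astype(int);m=((i[...,0]>90)&(i[...,1]<50)&(i[...,2]<50)).astype(np.uint8)[120:160,395:435]
for c in cv2.findContours(m,0,2)[0]:
    r=cv2.boundingRect(c);print("red",r[0]+395,r[1]+120,r[2:],bl(cast("scene",[(r[0]+395+r[2]/2-.5,r[1]+120+r[3]/2-.5)],.09)))
print(sense()["tool_pos"])
E
sed -i 's/$//' st.py; python3 blue.py|cut -c1-130
```

```text
time_s: 38.5
tool_pos: [0.5506, 0.2479, 0.2182]
ee_rot: [3.07, 0.069, 2.99]
force: [0.4, 0.3, 0.6]
opening: 0.461
grip_force: 0.0
time_s: 38.88
tool_pos: [0.5202, 0.1327, 0.2172]
ee_rot: [3.071, 0.067, 2.979]
force: [0.5, 0.5, 0.1]
opening: 0.455
grip_force: 0.0
top 11.0 (202, 202, 3, 23) [[-0.1034  0.0729  0.102 ]]
top 49.5 (174, 200, 11, 8) [[-0.0906  0.1457  0.102 ]]
top 24.0 (199, 190, 6, 7) [[-0.0504  0.0899  0.102 ]]
scene 11.0 (412, 154, 7, 6) [[-0.0201  0.0623  0.102 ]]
scene 22.5 (422, 141, 6, 8) [[-0.0571  0.1218  0.102 ]]
scene 50.0 (401, 120, 22, 6) [[-0.1806  0.1629  0.102 ]]
red 429 155 (1, 3) [[-0.0189  0.1122  0.09  ]]
red 423 139 (6, 3) [[-0.0871  0.1502  0.09  ]]
[0.51987397 0.13844601 0.2168701 ]
top 82.5 [[-0.017, 0.0493], [0.0206, 0.0509], [0.0211, 0.0296], [-0.0164, 0.0281]] [[0.0021 0.0394 0.077 ]] [[222, 172], [221, 184
scene 55.0 [[-0.0095, 0.0278], [-0.0182, 0.0456], [0.0249, 0.0454], [0.033, 0.0281]] [[0.0078 0.0367 0.077 ]] [[406, 169], [413, 1
[(174, [409]), (176, [411]), (178, [412]), (180, [412]), (182, [412]), (184, [411]), (186, []), (188, [])]
```

Run:
```python
from h import *
c,s=np.cos(-.162),np.sin(-.162);M=np.array([[c,-s],[s,c]])
f=lambda x,y,z:[*(M@[x,y]+[.612,.207]),z]
print(proj("scene",[f(-.087,.1035,.1),f(-.087,.1465,.09),f(-.087,.1465,.096)]),proj("top",[f(-.087,.1465,.102),f(-.087,.1465,.066)]))
print(f(0,.105,.107),f(0,-.105,.107),bl(sense()["tool_pos"]))
g=cv2.imread("pics/q_s.png");h=cv2.cvtColor(g,cv2.COLOR_BGR2HSV);m=cv2.inRange(h,(5,180,120),(14,255,255))[140:170,415:445]
r=cv2.boundingRect(m);print("orange",r)
h=cv2.cvtColor(cv2.imread("pics/q_t.png"),cv2.COLOR_BGR2HSV);m=cv2.inRange(h,(5,180,100),(14,255,255))[160:185,185:215];r=cv2.boundingRect(m);print(r,bl(cast("top",[(185+r[0]+r[2]/2-.5,160+r[1]+r[3]/2-.5)],.117)))
```

```text
[[413.13350518 141.15641133]
 [424.5054555  140.3190609 ]
 [424.8726573  138.65719874]] [[178.9645696  202.65292646]
 [183.0670886  203.3822558 ]]
[np.float64(0.6289356958289807), np.float64(0.310625200635696), 0.107] [np.float64(0.5950643041710193), np.float64(0.10337479936430402), 0.107] [[-0.0803 -0.0809  0.2164]]
orange (15, 12, 8, 10)
(8, 11, 9, 6) [[-0.0005  0.1078  0.117 ]]
```

```bash
python3 -m handwheel '[0.06,0.03,0.05,0,0,0.06,0.07,0.1,0,0,0.06,0.109,0.15,0,0,0.06,0.109,0.1735,0,0,0.06,0.109,0.1735,0,0,0.06,0.109,0.1735,0,0]' 6; python3 -m handwheel '[0.06,0,0,-0.04,0,0.06,0,0,-0.06,0,0.06,0,0,-0.06,0]'
```

```text
time_s: 39.83
tool_pos: [0.6285, 0.3104, 0.2166]
ee_rot: [3.073, 0.067, 2.987]
force: [-0.1, -0.1, 0.5]
opening: 0.686
grip_force: 0.0
time_s: 40.2
tool_pos: [0.6276, 0.3106, 0.155]
ee_rot: [3.074, 0.064, 2.987]
force: [0.1, 0.2, -0.1]
opening: 0.689
grip_force: 0.0
```

```bash
python3 -m handwheel '[0.06,0,0.001,-0.02,0,0.06,0,0.001,-0.035,0,0.06,0,0.001,-0.046,0,0.06,0,0.001,-0.046,0,0.02,0,0.001,-0.046,0,0.018,0,0.001,-0.046,0,0.018,0,0.001,-0.046,0,0.018,0,0.001,-0.046,0]' 6; python3 -m handwheel '[0.018,-0.0005,-0.004,0,0,0.018,-0.0016,-0.01,0,0,0.018,-0.0032,-0.02,0,0,0.018,-0.0032,-0.02,0,0]'
```

```text
time_s: 41.2
tool_pos: [0.6289, 0.3132, 0.1106]
ee_rot: [3.072, 0.067, 2.988]
force: [-0.3, -0.9, 0.6]
opening: 0.321
grip_force: 0.1
time_s: 41.7
tool_pos: [0.6254, 0.291, 0.1105]
ee_rot: [3.073, 0.066, 2.986]
force: [-1.4, -1.6, 2.4]
opening: 0.287
grip_force: 6.0
```

```bash
python3 -m handwheel '[0.018,-0.0024,-0.015,0,0,0.018,-0.005,-0.03,0,0,0.018,-0.0073,-0.045,0,0,0.018,-0.0098,-0.06,0,0,0.018,-0.0122,-0.075,0,0,0.018,-0.0147,-0.09,0,0,0.018,-0.0147,-0.09,0,0]'; python3 -m handwheel '[0.018,-0.0024,-0.015,0,0,0.018,-0.005,-0.03,0,0,0.018,-0.0073,-0.045,0,0,0.018,-0.0098,-0.06,0,0,0.018,-0.0122,-0.075,0,0,0.018,-0.0131,-0.08,0,0,0.018,-0.0131,-0.08,0,0]'
```

```text
time_s: 42.58
tool_pos: [0.6108, 0.2, 0.1104]
ee_rot: [3.074, 0.066, 2.985]
force: [0.6, -1.9, 2.3]
opening: 0.285
grip_force: 6.0
time_s: 43.45
tool_pos: [0.5981, 0.121, 0.1104]
ee_rot: [3.073, 0.068, 2.987]
force: [3.6, -2.5, -1.0]
opening: 0.286
grip_force: 6.0
```

```bash
python3 -m handwheel '[0.018,-0.0006,-0.004,0,0,0.018,-0.0012,-0.008,0,0,0.018,-0.0018,-0.012,0,0,0.018,-0.0018,-0.012,0,0]'; python3 -m handwheel '[0.018,-0.0004,-0.0025,0,0,0.018,-0.0006,-0.004,0,0,0.018,-0.0006,-0.004,0,0]'
```

```text
time_s: 43.95
tool_pos: [0.5964, 0.1103, 0.1104]
ee_rot: [3.072, 0.068, 2.988]
force: [4.4, -0.4, -1.0]
opening: 0.289
grip_force: 6.1
time_s: 44.32
tool_pos: [0.5958, 0.1068, 0.1104]
ee_rot: [3.072, 0.068, 2.988]
force: [5.5, -0.0, -1.4]
opening: 0.288
grip_force: 6.1
```

```bash
python3 -m handwheel '[0.018,0.0005,-0.002,0,0,0.018,0.0005,-0.003,0,0,0.018,0.0005,-0.003,0,0]'; python3 -m handwheel '[0.018,0.0005,-0.001,0,0,0.018,0.0005,-0.002,0,0,0.018,0.0005,-0.002,0,0]'
```

```text
time_s: 44.7
tool_pos: [0.5956, 0.1046, 0.1104]
ee_rot: [3.071, 0.066, 2.988]
force: [1.4, 1.1, 1.4]
opening: 0.286
grip_force: 6.1
time_s: 45.08
tool_pos: [0.5956, 0.1045, 0.1103]
ee_rot: [3.069, 0.065, 2.99]
force: [-0.7, 5.8, 3.5]
opening: 0.29
grip_force: 6.1
```

```bash
python3 -m handwheel '[0.032,0,0,0,0,0.045,0,0,0,0,0.06,0,0,0,0,0.06,0,0,0,0,0.06,0,0,0.04,0,0.06,0,0,0.1,0,0.06,0,0,0.13,0,0.06,-0.04,-0.04,0.13,0,0.06,-0.08,-0.09,0.13,0,0.06,-0.1,-0.13,0.13,0]'; python3 -m handwheel '[0.06,0,-0.04,0,0,0.06,0,-0.04,0,0]'
python3 - <<'E'
from h import *
b=read_camera("scene");t=read_camera("top");cv2.imwrite("pics/z_s.png",b[...,::-1]);cv2.imwrite("pics/z_t.png",t[...,::-1])
h=cv2.cvtColor(t,cv2.COLOR_RGB2HSV);m=cv2.inRange(h,(5,180,100),(14,255,255))[160:215,190:300];r=cv2.boundingRect(m);print(r,bl(cast("top",[(190+r[0]+r[2]/2-.5,160+r[1]+r[3]/2-.5)],.117)))
o=cv2.imread("pics/g_t.png")[...,::-1];d=np.abs(o.astype(int)-t).max(2)>45
n,l,st,c=cv2.connectedComponentsWithStats(cv2.morphologyEx(d.astype(np.uint8),cv2.MORPH_OPEN,np.ones((2,2))));print("diff since brass placed",[x.tolist() for x in st[1:] if x[4]>6])
i=b.astype(int);m=((i[...,0]>90)&(i[...,1]<50)&(i[...,2]<50)).astype(np.uint8)[130:150,405:435];print("red",cv2.boundingRect(m))
E
python3 blue.py|cut -c1-120
```

```text
time_s: 46.32
tool_pos: [0.4947, -0.0299, 0.2402]
ee_rot: [3.071, 0.066, 2.987]
force: [0.7, 0.3, 0.0]
opening: 0.688
grip_force: 0.0
time_s: 46.58
tool_pos: [0.4959, -0.072, 0.2407]
ee_rot: [3.071, 0.068, 2.981]
force: [-0.9, 0.5, 0.5]
opening: 0.691
grip_force: 0.0
(79, 24, 9, 5) [[ 0.0004 -0.1029  0.117 ]]
diff since brass placed [[287, 152, 58, 59, 1844], [195, 154, 12, 47, 264], [264, 166, 17, 61, 434], [282, 175, 5, 22, 46], [293, 182, 2, 4, 8], [292, 188, 5, 19, 49], [175, 201, 18, 14, 119], [190, 202, 15, 14, 134], [335, 209, 66, 191, 9454], [303, 216, 5, 11, 40], [331, 217, 3, 5, 13], [329, 223, 3, 10, 20], [226, 229, 9, 8, 53], [274, 228, 62, 158, 6804], [302, 230, 3, 6, 14], [395, 249, 3, 3, 8], [400, 248, 29, 23, 463], [386, 264, 9, 9, 55], [402, 271, 4, 7, 20], [396, 273, 2, 4, 8], [400, 279, 4, 4, 14], [433, 289, 6, 3, 14], [439, 294, 20, 18, 200], [412, 301, 5, 6, 29], [477, 335, 14, 12, 57], [450, 352, 10, 5, 36], [452, 359, 16, 8, 98], [495, 359, 31, 41, 885], [284, 369, 8, 7, 43], [334, 369, 6, 8, 37], [456, 372, 26, 28, 380]]
red (18, 9, 6, 3)
top 83.5 [[-0.017, 0.0493], [0.0206, 0.0509], [0.0211, 0.0296], [-0.0164, 0.0281]] [[0.0021 0.0394 0.077 ]] [[222, 172],
scene 55.0 [[-0.0095, 0.0278], [-0.0182, 0.0456], [0.0249, 0.0454], [0.033, 0.0281]] [[0.0078 0.0367 0.077 ]] [[406, 169
[(174, [409]), (176, [411]), (178, [412]), (180, [412]), (182, [412]), (184, [411]), (186, []), (188, [])]
```

Run:
```python
from station import *
print(hand_in())
```

```text
the job is handed in; nothing more can be done
None
```

I handed the job in at 46.6 s: both blocks seated, pin parked before the bar moved, bar slid 0.211 m to its far stop and let go. Joint 7 briefly read -2.6908 against its -2.69 limit in one early move, with about 76 N per axis (107 N total) at the wrist. I didn't recheck the desk objects.

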